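# Gauge the wax ring blanks and peg the one that fits

### The arm

A 6-joint arm with a two-finger parallel gripper is mounted at the origin on the work surface. World frame = base frame: x ahead of the robot, y to its left, z up, the work surface at z = 0. Lengths are in m, angles in rad, forces in N, time in s.
With the tool pointing down it reaches from about 0.35 to 0.85 m from the base axis. Payload 8.1 kg.
Tool frame: the origin (TCP) lies at the centre of the arm's flange, where the gripper is bolted on; the fingertips stand 186 mm ahead of it and the grasp point (between the pads) lies 167 mm ahead of it; z points along the fingers, y is the line along which they close (so a half turn about z gives the same grasp; the last joint's range is limited). The gripper opens to 93 mm and grips with 3 to 60 N. Pads are 15 mm wide; open, the fingers measure 128 mm over their backs; the gripper's body (75 mm by 188 mm) begins 65 mm behind the grasp point.
Start: joints at [-1.292, 0.13, 1.488, -0, 1.523, -0.085], TCP at [0.214, -0.561, 0.405] pointing down, gripper open.
Joint ranges: [-2.96, 2.96], [-0.89, 2.26], [0.02, 2.5], [-1.34, 4.48], [0, 2.73], [-2.66, 2.66]. Speed limits (rad/s): [2.39, 2.39, 2.79, 3.14, 3.14, 3.14].

### API

Orientations are given as a rotation vector (axis times angle).
In Python, from plant import robot gives the robot as it stands.
- The arm moves only by the tool apply_moves, never from a script. Its argument "series" is a list of rows, each a list of 2 entries, a list of its own where there are three numbers: the shift along the tool's x, y, z in mm, then the turn, a rotation vector about the tool's x, y, z in rad. A call has 1 to 12 rows; each row shifts and turns the commanded pose from where the row before left it, along the tool's axes as they then stand; what a row does not reach is not made up. A row lasts 1/12 s, in which the tool goes at most 41.7 mm and 7.16 degrees, less where a joint would pass 70% of its speed; a pose out of reach is approached as far as the arm can. A call is refused whole if a number of a shift passes 41.7 or a number of a turn 0.125, either way. A call with a gripper value outside its range is refused whole. "claw" is the opening, from 0 (shut) to 1 (fully open), set as the call begins (left out, the last holds). The fingers move at their own pace and stop on an object; "newtons" is the grip in N (left out, the last holds). Time passes only in rows, so rows that do not move let the fingers close. It gives the time, the measured TCP pose, the force, the opening and the grip force at its end, in the units of the state.
- robot.read_state(): the state, without advancing time (a new reading comes with each control period).
- robot.read_camera(name): name is "side" or "top" or "wrist"; returns (picture, depth): 384x512x3 uint8, blue, green, red; 384x512 float32, m along the optical axis (not along the pixel's ray), 0 where there is no reading.
- robot.calibration(name): a dict with "fx", "fy", "cx", "cy" (pixels), "D" ([k1, k2, p1, p2, k3] as OpenCV has them; the pictures are not rectified), "extrinsics" (4x4, takes a point from world to camera coordinates). Camera axes: x right, y down, z forward; pixel columns grow to the right and rows downward; lengths in m; the calibration is good to about 2 mm. A picture is of the moment at which its call begins: read the wrist's pose just before it. calibration takes no time and is no camera call; for the wrist camera it gives the pose at the moment of the call.
- robot.close_job(): hands the job in; it is judged then, once.
The state is a dict: "t": time; "q": joint angles; "dq": joint speeds; "joint_torque": joint torques, N m; "tool_pos": TCP position; "orientation": TCP orientation; "force": force on the tool from outside, world axes, zero at the start; "wrist_torque": the same for the moment, N m; "opening": finger opening in m; "gripper_force": force on a finger pad.
Only numpy, scipy, OpenCV 4.12 (cv2) and the standard library are available. Lean on these libraries where they do the work, as an engineer would, in place of code of your own. Each camera call takes 0.05 s, during which the arm holds its last target. There are 200 camera calls.

### The job

Pick up the pin gauge by its black handle and try it in each of the three green wax rings where they stand, working along the board from the end with the red stop, each time letting the pin down as far as it will go and feeling where it stops, but never forcing it. Put the gauge back upright in its stand, and set the one ring that the pin passes right through fully down over the brass peg on the white block, without dropping it; leave the other two rings in their nests and the jar and hammer undisturbed.

Things in the scene. Friction and masses are not known exactly. Their poses are not given: they have to be found in the camera images.
- gauge_handle (a point): Centre of the black square handle (20 x 20 mm, 40 mm tall, brass band near the top) of the pin gauge, about 110 g, standing upright in its stand; z up, x and y square to the handle's flats. Below the handle is a steel pin 16 mm in diameter, 40 mm long, its end chamfered by 1.5 mm; the tip is 60 mm below this point.
- gauge_tip (a point): Centre of the flat tip of the gauge's steel pin, 60 mm below the handle's centre along the gauge's axis. Standing in the stand it is 30 mm below the stand's top.
- gauge: The whole pin gauge; its origin is the pin's tip, z up along the pin to the handle.
- stand_mouth (a point): Centre of the mouth of the hole in the gauge's stand, a fixed dark wooden block 70 x 70 mm, 34 mm tall. The hole is 19 mm wide and 30 mm deep, upright; the pin's tip rests on its floor.
- ring_a_mid (a point): Centre (half-way up) of a green wax ring blank, an upright tube 32 mm outside, 28 mm tall, 30 g, in one of the nests, loose by 1 mm all round, 22 mm above the board. All bores are 18 mm wide at the mouth. In two of the three rings a solid step 12 mm below the mouth narrows the bore to 10 mm; one ring is bored right through. Outside all are alike.
- ring_b_mid (a point): Centre (half-way up) of a green wax ring blank, an upright tube 32 mm outside, 28 mm tall, 30 g, in one of the nests, loose by 1 mm all round, 22 mm above the board. All bores are 18 mm wide at the mouth. In two of the three rings a solid step 12 mm below the mouth narrows the bore to 10 mm; one ring is bored right through. Outside all are alike.
- ring_c_mid (a point): Centre (half-way up) of a green wax ring blank, an upright tube 32 mm outside, 28 mm tall, 30 g, in one of the nests, loose by 1 mm all round, 22 mm above the board. All bores are 18 mm wide at the mouth. In two of the three rings a solid step 12 mm below the mouth narrows the bore to 10 mm; one ring is bored right through. Outside all are alike.
- ring_a: The same ring as ring_a_mid; its origin is the centre of its underside.
- ring_b: The same ring as ring_b_mid; its origin is the centre of its underside.
- ring_c: The same ring as ring_c_mid; its origin is the centre of its underside.
- nest_1 (a point): Centre of a round nest (35 mm wide, 6 mm deep) in the fixed wooden board, level with the board's top, 16 mm above the bench; the nest's floor is 6 mm below this point. Its y axis points along the row to the red stop; the nests are 80 mm apart. The nest nearest the red stop: first to be tried.
- nest_2 (a point): Centre of a round nest (35 mm wide, 6 mm deep) in the fixed wooden board, level with the board's top, 16 mm above the bench; the nest's floor is 6 mm below this point. Its y axis points along the row to the red stop; the nests are 80 mm apart. The middle nest: second.
- nest_3 (a point): Centre of a round nest (35 mm wide, 6 mm deep) in the fixed wooden board, level with the board's top, 16 mm above the bench; the nest's floor is 6 mm below this point. Its y axis points along the row to the red stop; the nests are 80 mm apart. The nest farthest from the red stop: third.
- peg_foot (a point): Foot of the brass peg, on the top (12 mm above the bench) of a fixed white block 90 x 90 mm. The peg stands upright at its centre, 14 mm in diameter and 24 mm tall, its end tapered to 8 mm over the last 3 mm. A ring fully down on it stands on the block. Only the ring bored right through goes fully down.
- flux_jar: Bystander: an amber jar with a blue cap, 48 mm across, 62 mm tall; origin at the centre of its underside.
- hammer: Bystander: a small hammer 200 mm long lying on the bench; origin under its middle, x axis along the handle to the head.
Things that resemble listed ones, but are neither listed nor needed, are in the scene too. Of the things that look like the gauge, take the one that is nearest to the robot's base at the start. Leave any brown or orange look-alike of the ring_b alone.

How it is judged:
On the way, in this order (a step that is already met when the one before it is completed fails the run):
1. The held gauge was tried in the ring in nest 1 (at the red stop): its tip 20 mm below the mouth, or stopped at least 9 mm below it and pressing with over 1.5 N (((horizontal distance between ring_a_mid and nest_1 below 0.006 m and horizontal distance between gauge_tip and ring_a_mid below 0.004 m and z of gauge_tip in the frame of ring_a_mid below 0.005 m and (z of gauge_tip in the frame of ring_a_mid below -0.006 m or contact force between gauge and ring_a above 1.5 N)) or (horizontal distance between ring_b_mid and nest_1 below 0.006 m and horizontal distance between gauge_tip and ring_b_mid below 0.004 m and z of gauge_tip in the frame of ring_b_mid below 0.005 m and (z of gauge_tip in the frame of ring_b_mid below -0.006 m or contact force between gauge and ring_b above 1.5 N)) or (horizontal distance between ring_c_mid and nest_1 below 0.006 m and horizontal distance between gauge_tip and ring_c_mid below 0.004 m and z of gauge_tip in the frame of ring_c_mid below 0.005 m and (z of gauge_tip in the frame of ring_c_mid below -0.006 m or contact force between gauge and ring_c above 1.5 N))) and contact force between the fingers and gauge above 1 N), for 0.1 s.
2. The held gauge was tried in the ring in nest 2 (middle): its tip 20 mm below the mouth, or stopped at least 9 mm below it and pressing with over 1.5 N (((horizontal distance between ring_a_mid and nest_2 below 0.006 m and horizontal distance between gauge_tip and ring_a_mid below 0.004 m and z of gauge_tip in the frame of ring_a_mid below 0.005 m and (z of gauge_tip in the frame of ring_a_mid below -0.006 m or contact force between gauge and ring_a above 1.5 N)) or (horizontal distance between ring_b_mid and nest_2 below 0.006 m and horizontal distance between gauge_tip and ring_b_mid below 0.004 m and z of gauge_tip in the frame of ring_b_mid below 0.005 m and (z of gauge_tip in the frame of ring_b_mid below -0.006 m or contact force between gauge and ring_b above 1.5 N)) or (horizontal distance between ring_c_mid and nest_2 below 0.006 m and horizontal distance between gauge_tip and ring_c_mid below 0.004 m and z of gauge_tip in the frame of ring_c_mid below 0.005 m and (z of gauge_tip in the frame of ring_c_mid below -0.006 m or contact force between gauge and ring_c above 1.5 N))) and contact force between the fingers and gauge above 1 N), for 0.1 s.
3. The held gauge was tried in the ring in nest 3 (far end): its tip 20 mm below the mouth, or stopped at least 9 mm below it and pressing with over 1.5 N (((horizontal distance between ring_a_mid and nest_3 below 0.006 m and horizontal distance between gauge_tip and ring_a_mid below 0.004 m and z of gauge_tip in the frame of ring_a_mid below 0.005 m and (z of gauge_tip in the frame of ring_a_mid below -0.006 m or contact force between gauge and ring_a above 1.5 N)) or (horizontal distance between ring_b_mid and nest_3 below 0.006 m and horizontal distance between gauge_tip and ring_b_mid below 0.004 m and z of gauge_tip in the frame of ring_b_mid below 0.005 m and (z of gauge_tip in the frame of ring_b_mid below -0.006 m or contact force between gauge and ring_b above 1.5 N)) or (horizontal distance between ring_c_mid and nest_3 below 0.006 m and horizontal distance between gauge_tip and ring_c_mid below 0.004 m and z of gauge_tip in the frame of ring_c_mid below 0.005 m and (z of gauge_tip in the frame of ring_c_mid below -0.006 m or contact force between gauge and ring_c above 1.5 N))) and contact force between the fingers and gauge above 1 N), for 0.1 s.
At the end, for the whole second after the job is handed in: One ring is fully down on the peg (within 3 mm of standing on the block), the other two within 8 mm of where they started, all upright (0.15 rad) and still; the gauge is still and upright (0.2 rad) in its stand, its tip 25 mm or more down the hole (((horizontal distance between ring_a_mid and peg_foot below 0.006 m and z of ring_a_mid in the frame of peg_foot below 0.017 m and distance of each of ring_b_mid, ring_c_mid from where it was at the start of the episode below 0.008 m) or (horizontal distance between ring_b_mid and peg_foot below 0.006 m and z of ring_b_mid in the frame of peg_foot below 0.017 m and distance of each of ring_a_mid, ring_c_mid from where it was at the start of the episode below 0.008 m) or (horizontal distance between ring_c_mid and peg_foot below 0.006 m and z of ring_c_mid in the frame of peg_foot below 0.017 m and distance of each of ring_a_mid, ring_b_mid from where it was at the start of the episode below 0.008 m)) and angle between each of ring_a_mid, ring_b_mid, ring_c_mid's own z axis and vertical below 0.15 rad and linear speed of each of ring_a, ring_b, ring_c, gauge below 0.02 m/s and horizontal distance between gauge_tip and stand_mouth below 0.008 m and z of gauge_tip in the frame of stand_mouth below -0.025 m and angle between gauge_handle's own z axis and vertical below 0.2 rad); the robot touches nothing.
It fails at once if the gauge is forced: more than 30 N between it and a ring (contact force between gauge and ring_a above 30 N or contact force between gauge and ring_b above 30 N or contact force between gauge and ring_c above 30 N).
It fails at once if a ring is dropped: faster than 0.6 m/s while out of the fingers ((linear speed of ring_a above 0.6 m/s and contact force between the fingers and ring_a below 0.1 N) or (linear speed of ring_b above 0.6 m/s and contact force between the fingers and ring_b below 0.1 N) or (linear speed of ring_c above 0.6 m/s and contact force between the fingers and ring_c below 0.1 N)).
It fails at once if the jar or the hammer is moved more than 20 mm (distance of any of flux_jar, hammer from where it was at the start of the episode above 0.02 m).
It also fails if it takes over 69 s, if anything falls off the work surface, if the arm or the gripper's body presses on something with over 40 N, if the wrist force passes 120 N, or if a joint passes its speed limit or range.

## Working session

There is one attempt and no reset: what is moved stays moved. The work goes in short steps, Python scripts to look and compute and a tool call to move; the robot and the scene stay as the last step left them, time stands still between calls to the robot, and variables do not carry over. Pictures are saved under pics/ and viewed, at most 10 in all, crops included, and the job is handed in when it is done.

Besides the shell and the picture viewer there is one more tool, called after "Emit:" by a JSON object that holds its "name" and its "arguments", one argument or row to a line. apply_moves: Moves the arm, as the interface text tells. Its arguments: {"type":"object","properties":{"series":{"type":"array"},"claw":{"type":"number"},"newtons":{"type":"number"}},"required":["series"]}

```bash
mkdir -p pics; cat > h.py <<'E'
import numpy as np, cv2
from plant import robot
from scipy.spatial.transform import Rotation as R
def grab(n):
    c=robot.calibration(n); im,d=robot.read_camera(n); return c,im,d
def K(c): return np.array([[c['fx'],0,c['cx']],[0,c['fy'],c['cy']],[0,0,1.]])
def ray(c,u,v):
    p=cv2.undistortPoints(np.array([[[u,v]]],float),K(c),np.array(c['D'],float))[0,0]
    E=np.array(c['extrinsics']); o=-E[:3,:3].T@E[:3,3]
    return o,E[:3,:3].T@np.array([p[0],p[1],1.])
def onz(c,u,v,z):
    o,d=ray(c,u,v); return o+d*(z-o[2])/d[2]
def depthpt(c,u,v,Z):
    o,d=ray(c,u,v); return o+d*Z
def proj(c,P):
    E=np.array(c['extrinsics']); r=cv2.Rodrigues(E[:3,:3])[0]
    return cv2.projectPoints(np.array([P],float),r,E[:3,3],K(c),np.array(c['D'],float))[0][0,0]
E
python3 - <<'E'
from h import *
for n in ['top','side']:
    c,im,d=grab(n); cv2.imwrite(f'pics/{n}0.png',im); np.savez(f'pics/{n}0.npz',im=im,d=d)
    E=np.array(c['extrinsics']); print(n,-E[:3,:3].T@E[:3,3],E[2,:3],c['fx'])
s=robot.read_state(); print(s)
E
```

```text
top [0.48879498 0.0520121  1.08658263] [ 0.09349041 -0.02369592 -0.99533816] 349.71458810563814
side [0.41182176 0.81475401 0.75602717] [ 0.18292236 -0.74607783 -0.64024002] 430.1931370876148
{'t': 0.1, 'q': array([-1.29239660e+00,  1.31105342e-01,  1.48918685e+00, -1.29112564e-05,
        1.52297239e+00, -8.53966853e-02]), 'dq': array([ 0.00021189, -0.00153413, -0.00163414, -0.00032639,  0.00025145,
       -0.00029875]), 'joint_torque': array([ 1.40510372e-03, -5.61340213e+01, -4.93097985e+01,  7.71302660e-02,
        2.91116838e-02, -8.59168608e-05]), 'tool_pos': array([ 0.21345904, -0.56052714,  0.40377126]), 'orientation': array([-3.08812727e+00, -5.68004169e-01,  2.73062011e-04]), 'force': array([ 0.61211931, -0.04209319,  1.09496532]), 'wrist_torque': array([-0.01531802, -0.05611802, -0.00146047]), 'gripper_force': 0.0, 'opening': 0.09290497864739987}
```

View pics/top0.png

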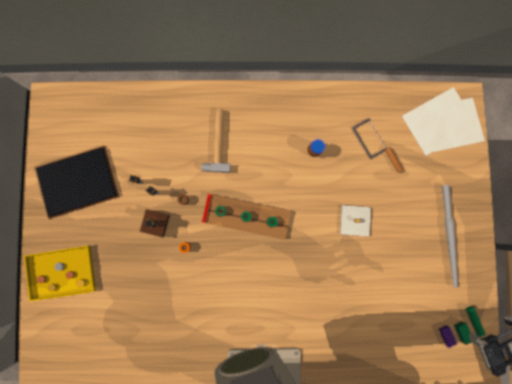

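View pics/side0.png

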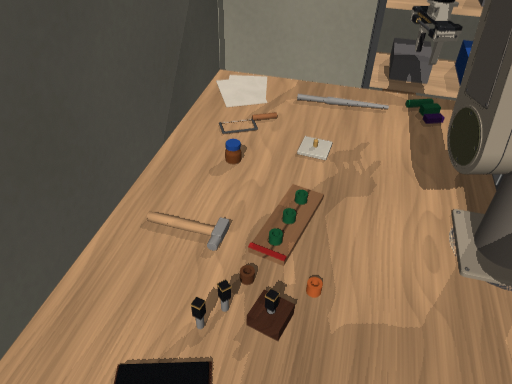

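The top view shows the stand with the gauge at (155,222), and two look-alikes at (135,180) and (152,190). The red stop is at (208,208), the rings at (221,211), (248,217) and (274,222), and the peg at (355,220). The jar, hammer and brown/orange rings are clear of these. The side view shows the same layout.

```bash
python3 - <<'E'
from h import *
z=np.load('pics/top0.npz'); im=z['im']; c=robot.calibration('top')
hsv=cv2.cvtColor(im,cv2.COLOR_BGR2HSV)
def blobs(m,x0,y0,x1,y1,zh,name,amin=8):
    mm=np.zeros_like(m); mm[y0:y1,x0:x1]=m[y0:y1,x0:x1]
    n,l,st,ce=cv2.connectedComponentsWithStats(mm)
    for i in range(1,n):
        if st[i,4]<amin: continue
        k=cv2.findContours((l==i).astype(np.uint8),cv2.RETR_EXTERNAL,2)[0][0]
        r=cv2.minAreaRect(k); b=np.array([onz(c,*p,zh)[:2] for p in cv2.boxPoints(r)])
        print(name,st[i,4],ce[i].round(1),onz(c,*ce[i],zh).round(3), 'edges deg',[ (round(np.degrees(np.arctan2(*(b[j+1]-b[j])[::-1])),1),round(np.linalg.norm(b[j+1]-b[j]),3)) for j in (0,1)])
g=cv2.inRange(hsv,(60,80,30),(95,255,255)); blobs(g,195,190,300,245,.038,'ring')
rd=cv2.inRange(hsv,(0,170,90),(6,255,255))|cv2.inRange(hsv,(174,170,90),(180,255,255)); blobs(rd,195,185,225,230,.02,'stop')
w=cv2.inRange(hsv,(0,0,150),(180,60,255)); blobs(w,330,195,385,245,.012,'white')
dk=cv2.inRange(hsv,(0,0,0),(180,255,95)); blobs(dk,138,205,172,240,.034,'stand')
E
```

```text
ring 38 [220.4 210.7] [0.525 0.126 0.038] edges deg [(np.float64(-45.3), np.float64(0.023)), (np.float64(-135.4), np.float64(0.025))]
ring 57 [246.1 216.2] [0.508 0.05  0.038] edges deg [(np.float64(-90.6), np.float64(0.024)), (np.float64(179.4), np.float64(0.024))]
ring 59 [272.1 221.4] [ 0.492 -0.028  0.038] edges deg [(np.float64(-90.6), np.float64(0.024)), (np.float64(179.1), np.float64(0.021))]
stop 108 [206.6 207.6] [0.536 0.17  0.02 ] edges deg [(np.float64(-11.2), np.float64(0.084)), (np.float64(-101.8), np.float64(0.013))]
white 755 [355.  220.2] [ 0.492 -0.287  0.012] edges deg [(np.float64(-5.7), np.float64(0.088)), (np.float64(-94.4), np.float64(0.089))]
stand 524 [156.  222.6] [0.491 0.32  0.034] edges deg [(np.float64(-15.3), np.float64(0.069)), (np.float64(-106.3), np.float64(0.073))]
```

```bash
cat >> h.py <<'E'
def plan(pos,yaw=None,tol=None):
    """yaw: world angle of tool y (mod 180). prints the total shift in tool axes (mm) and turn about tool z."""
    s=robot.read_state(); Rt=R.from_rotvec(s['orientation']).as_matrix()
    d=Rt.T@(np.array(pos)-s['tool_pos'])*1e3
    print('t',round(s['t'],2),'pos',s['tool_pos'].round(4),'yaw_y',np.degrees(np.arctan2(Rt[1,1],Rt[0,1])).round(2),'tilt',Rt[:,2].round(4),'F',s['force'].round(2),'op',round(s['opening'],4),'gf',round(s['gripper_force'],2))
    out='shift(tool mm) '+str(d.round(1))
    if yaw is not None:
        a=np.arctan2(Rt[1,1],Rt[0,1]); e=(a-np.radians(yaw)+np.pi/2)%np.pi-np.pi/2
        out+=f' turn z {e:.3f}'
    print(out)
E
python3 - <<'E'
from h import *
s=robot.read_state(); Rt=R.from_rotvec(s['orientation']).as_matrix(); print(Rt.round(3))
c=robot.calibration('wrist'); E=np.array(c['extrinsics']); print('cam in tool',Rt.T@(-E[:3,:3].T@E[:3,3]-s['tool_pos']), 'axes in tool',(Rt.T@E[:3,:3].T).round(3),c['fx'])
plan([.49,.32,.36],-16)
plan([.49,.32,.36],74)
E
```

```text
[[ 0.935  0.356 -0.   ]
 [ 0.356 -0.935  0.002]
 [ 0.    -0.002 -1.   ]]
cam in tool [0.07875678 0.00028721 0.02022015] axes in tool [[-0.002 -0.958 -0.286]
 [ 1.    -0.002 -0.   ]
 [-0.    -0.286  0.958]] 264.362699711973
t 0.1 pos [ 0.2135 -0.5605  0.4038] yaw_y -69.16 tilt [-5.0e-04  1.6e-03 -1.0e+00] F [ 0.61 -0.04  1.09] op 0.0929 gf 0.0
shift(tool mm) [ 571.8 -724.4   45.1] turn z -0.928
t 0.1 pos [ 0.2135 -0.5605  0.4038] yaw_y -69.16 tilt [-5.0e-04  1.6e-03 -1.0e+00] F [ 0.61 -0.04  1.09] op 0.0929 gf 0.0
shift(tool mm) [ 571.8 -724.4   45.1] turn z 0.643
```

Emit:
{"name": "apply_moves", "arguments": {
  "series": [
    [[25.5,-32.3,2],[0,0,0]],
    [[25.5,-32.3,2],[0,0,0]],
    [[25.5,-32.3,2],[0,0,0]],
    [[25.5,-32.3,2],[0,0,0]],
    [[25.5,-32.3,2],[0,0,0]],
    [[25.5,-32.3,2],[0,0,0]],
    [[25.5,-32.3,2],[0,0,0]],
    [[25.5,-32.3,2],[0,0,0]],
    [[25.5,-32.3,2],[0,0,0]],
    [[25.5,-32.3,2],[0,0,0]],
    [[25.5,-32.3,2],[0,0,0]],
    [[25.5,-32.3,2],[0,0,0]]
  ],
  "claw": 0.6,
  "newtons": 25
}}

```text
t: 1.1
tool_pos: [0.3614, -0.0877, 0.3805]
orientation: [3.09, 0.567, 0.001]
force: [-0.4, 0.2, -0.0]
opening: 0.0559
gripper_force: 0.0
```

Emit:
{"name": "apply_moves", "arguments": {
  "series": [
    [[0,0,0],[0,0,-0.12]],
    [[0,0,0],[0,0,-0.12]],
    [[0,0,0],[0,0,-0.12]],
    [[0,0,0],[0,0,-0.12]],
    [[0,0,0],[0,0,-0.12]],
    [[0,0,0],[0,0,-0.12]],
    [[0,0,0],[0,0,-0.12]],
    [[0,0,0],[0,0,-0.088]]
  ]
}}

```text
t: 1.77
tool_pos: [0.3614, -0.0895, 0.3804]
orientation: [-2.502, -1.899, 0.001]
force: [0.6, -0.4, -0.9]
opening: 0.0555
gripper_force: 0.0
```

```bash
python3 - <<'E'
from h import *
plan([.49,.32,.36],-16); print(robot.read_state()['q'].round(2))
E
```

```text
t 1.77 pos [ 0.3614 -0.0895  0.3804] yaw_y -15.61 tilt [-6.e-04  3.e-04 -1.e+00] F [ 0.56 -0.39 -0.86] op 0.0555 gf 0.0
shift(tool mm) [429.   13.7  20.4] turn z 0.007
[-0.38 -0.52  2.1   0.    1.56 -0.11]
```

Emit:
{"name": "apply_moves", "arguments": {
  "series": [
    [[39,1.2,1.9],[0,0,0]],
    [[39,1.2,1.9],[0,0,0]],
    [[39,1.2,1.9],[0,0,0]],
    [[39,1.2,1.9],[0,0,0]],
    [[39,1.2,1.9],[0,0,0]],
    [[39,1.2,1.9],[0,0,0]],
    [[39,1.2,1.9],[0,0,0]],
    [[39,1.2,1.9],[0,0,0]],
    [[39,1.2,1.9],[0,0,0]],
    [[39,1.2,1.9],[0,0,0]],
    [[39,1.2,1.9],[0,0,0]],
    [[0,0,0],[0,0,0]]
  ]
}}

```text
t: 2.77
tool_pos: [0.4926, 0.3242, 0.3567]
orientation: [-2.504, -1.894, 0.004]
force: [0.5, -0.7, -0.0]
opening: 0.0556
gripper_force: 0.0
```

```bash
python3 - <<'E'
from h import *
plan([.49,.32,.36],-16)
c,im,d=grab('wrist'); cv2.imwrite('pics/w1.png',im); np.savez('pics/w1.npz',im=im,d=d,**{k:np.array(v) for k,v in c.items()})
E
```

```text
t 2.77 pos [0.4926 0.3242 0.3567] yaw_y -15.79 tilt [-3.5e-03  3.0e-04 -1.0e+00] F [ 0.48 -0.72 -0.01] op 0.0556 gf 0.0
shift(tool mm) [-4.8 -1.3 -3.3] turn z 0.004
```

View pics/w1.png

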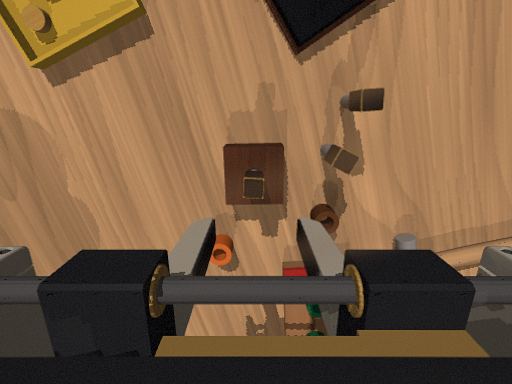

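The wrist view shows the stand square to the image at (254,173), with the gauge handle's top face near (254,187) and its flats parallel to the image axes. I'll locate the top from depth.

```bash
python3 - <<'E'
from h import *
z=np.load('pics/w1.npz'); c={k:z[k] for k in z.files}; d=z['d']; im=z['im']
P=[];U=[]
for v in range(135,212):
    for u in range(215,295):
        if d[v,u]>0: P.append(depthpt(c,u,v,d[v,u])); U.append((u,v))
P=np.array(P);U=np.array(U)
t=P[:,2]>.079
print('top z',np.median(P[t,2]),t.sum())
k=U[t].astype(np.int32); r=cv2.minAreaRect(k); print(r, onz(c,*r[0],.084))
b=np.array([onz(c,*p,.084)[:2] for p in cv2.boxPoints(r)]); print(b.round(4),b.mean(0))
w=(P[:,2]>.029)&(P[:,2]<.038); r=cv2.minAreaRect(U[w].astype(np.int32)); print(r); b=np.array([onz(c,*p,.034)[:2] for p in cv2.boxPoints(r)]); e=b[1]-b[0]; print(b.mean(0),np.degrees(np.arctan2(e[1],e[0])),np.linalg.norm(e),np.median(P[w,2]))
E
```

```text
top z 0.08366794979124564 411
((253.0, 188.0), (20.0, 20.0), 90.0) [0.4889295  0.32772506 0.084     ]
[[0.4823 0.3403]
 [0.5013 0.3349]
 [0.4957 0.3148]
 [0.4763 0.3203]] [0.48889539 0.32761186]
((253.0, 175.0), (58.0, 60.0), 90.0)
[0.48816315 0.32764072] -15.85427847409165 0.0684551306777062 0.03396999584376509
```

```bash
python3 - <<'E'
from h import *
plan([.4888,.3276,.236],-15.8)
E
```

```text
t 2.82 pos [0.4922 0.3219 0.3573] yaw_y -15.79 tilt [-0.0036 -0.0013 -1.    ] F [-0.47 -0.46  0.42] op 0.0558 gf 0.0
shift(tool mm) [  4.9  -4.4 121.3] turn z 0.000
```

Emit:
{"name": "apply_moves", "arguments": {
  "series": [
    [[2.5,-2.2,25],[0,0,0]],
    [[2.4,-2.2,25],[0,0,0]],
    [[0,0,20],[0,0,0]],
    [[0,0,0],[0,0,0]],
    [[0,0,0],[0,0,0]],
    [[0,0,0],[0,0,0]]
  ]
}}

```text
t: 3.32
tool_pos: [0.4899, 0.3247, 0.2914]
orientation: [2.509, 1.89, 0.002]
force: [0.6, 0.4, -0.5]
opening: 0.056
gripper_force: 0.0
```

```bash
cat >> h.py <<'E'
def toolaxis_at(L=.167):
    s=robot.read_state(); Rt=R.from_rotvec(s['orientation']).as_matrix(); return s['tool_pos']+Rt[:,2]*L
E
python3 - <<'E'
from h import *
plan([.4888,.3276,.236],-15.8)
c,im,d=grab('wrist'); cv2.imwrite('pics/w2.png',im)
P=[];U=[]
for v in range(60,260):
    for u in range(215,295):
        if d[v,u]>0:
            p=depthpt(c,u,v,d[v,u])
            if .079<p[2]<.09: U.append((u,v)); P.append(p[2])
r=cv2.minAreaRect(np.array(U,np.int32)); b=np.array([onz(c,*p,.084)[:2] for p in cv2.boxPoints(r)]); print(r,b.mean(0),np.median(P))
plan([.4888,.3276,.236],-15.8)
print(toolaxis_at())
E
```

```text
t 3.32 pos [0.4899 0.3247 0.2914] yaw_y -16.02 tilt [ 1.4e-03  6.0e-04 -1.0e+00] F [ 0.64  0.43 -0.52] op 0.056 gf 0.0
shift(tool mm) [ 2.5 -2.  55.4] turn z -0.004
((254.5, 212.0), (26.0, 27.0), 90.0) [0.48946331 0.32822651] 0.08366822477057222
t 3.37 pos [0.4902 0.3249 0.292 ] yaw_y -16.02 tilt [ 0.0026  0.0013 -1.    ] F [-0.44 -0.43  0.46] op 0.056 gf 0.0
shift(tool mm) [ 2.1 -2.2 56. ] turn z -0.004
[0.49064023 0.32510765 0.12503182]
```

Emit:
{"name": "apply_moves", "arguments": {
  "series": [
    [[2.5,-1.7,10],[0,0,0]],
    [[0,0,20],[0,0,0]],
    [[0,0,15],[0,0,0]],
    [[0,0,10],[0,0,0]],
    [[0,0,0],[0,0,0]],
    [[0,0,0],[0,0,0]]
  ]
}}

```text
t: 3.87
tool_pos: [0.4885, 0.328, 0.2348]
orientation: [-2.509, -1.891, 0.001]
force: [0.0, -0.1, -0.4]
opening: 0.056
gripper_force: 0.0
```

Emit:
{"name": "apply_moves", "arguments": {
  "series": [
    [[0,0,0],[0,0,0]],
    [[0,0,0],[0,0,0]],
    [[0,0,0],[0,0,0]],
    [[0,0,0],[0,0,0]],
    [[0,0,0],[0,0,0]],
    [[0,0,0],[0,0,0]],
    [[0,0,0],[0,0,0]],
    [[0,0,0],[0,0,0]]
  ],
  "claw": 0
}}

```text
t: 4.53
tool_pos: [0.4887, 0.328, 0.2351]
orientation: [2.509, 1.891, 0.001]
force: [-0.1, -0.3, 1.1]
opening: 0.0198
gripper_force: 25.0
```

```bash
python3 - <<'E'
from h import *
plan([.4892,.328,.236],-15.8); print(robot.read_state()['wrist_torque'])
E
```

```text
t 4.53 pos [0.4887 0.328  0.2351] yaw_y -15.98 tilt [ 3.e-04  2.e-04 -1.e+00] F [-0.08 -0.33  1.14] op 0.0198 gf 25.0
shift(tool mm) [ 0.1  0.5 -0.9] turn z -0.003
[-0.05283108 -0.00679498 -0.03956083]
```

Emit:
{"name": "apply_moves", "arguments": {
  "series": [
    [[0,0,-10],[0,0,0]],
    [[0,0,-30],[0,0,0]],
    [[0,0,-40],[0,0,0]],
    [[0,0,-40],[0,0,0]],
    [[0,0,-40],[0,0,0]],
    [[0,0,-5],[0,0,0]],
    [[0,0,0],[0,0,-0.068]]
  ]
}}

```text
t: 5.12
tool_pos: [0.4894, 0.3284, 0.4052]
orientation: [2.443, 1.973, 0.013]
force: [-0.1, -0.8, -1.4]
opening: 0.0201
gripper_force: 25.0
```

```bash
python3 - <<'E'
from h import *
plan([.4895,-.038,.40],-12.1)
E
```

```text
t 5.12 pos [0.4894 0.3284 0.4052] yaw_y -12.15 tilt [ 0.0072  0.004  -1.    ] F [-0.1  -0.83 -1.36] op 0.0201 gf 24.99
shift(tool mm) [-358.2   77.2    3.7] turn z -0.001
```

Emit:
{"name": "apply_moves", "arguments": {
  "series": [
    [[-36,7.7,0],[0,0,0]],
    [[-36,7.7,0],[0,0,0]],
    [[-36,7.7,0],[0,0,0]],
    [[-36,7.7,0],[0,0,0]],
    [[-36,7.7,0],[0,0,0]],
    [[-36,7.7,0],[0,0,0]],
    [[-36,7.7,0],[0,0,0]],
    [[-36,7.7,0],[0,0,0]],
    [[-36,7.7,0],[0,0,0]],
    [[-34,7.7,0],[0,0,0]],
    [[0,0,0],[0,0,0]],
    [[0,0,0],[0,0,0]]
  ]
}}

```text
t: 6.12
tool_pos: [0.4887, -0.0399, 0.3997]
orientation: [-2.447, -1.97, 0.0]
force: [-0.4, 0.4, -0.8]
opening: 0.0197
gripper_force: 25.0
```

Emit:
{"name": "apply_moves", "arguments": {
  "series": [
    [[0,0,0],[0,0,0]],
    [[0,0,0],[0,0,0]]
  ]
}}

```text
t: 6.28
tool_pos: [0.4889, -0.0373, 0.3997]
orientation: [-2.442, -1.976, -0.0]
force: [-0.3, -0.6, -0.8]
opening: 0.02
gripper_force: 25.0
```

```bash
python3 - <<'E'
from h import *
plan([.4895,-.038,.40],-12.1)
c,im,d=grab('wrist'); cv2.imwrite('pics/w3.png',im)
np.savez('pics/w3.npz',im=im,d=d,**{k:np.array(v) for k,v in c.items()})
hsv=cv2.cvtColor(im,cv2.COLOR_BGR2HSV); g=cv2.inRange(hsv,(60,80,20),(95,255,255))
n,l,st,ce=cv2.connectedComponentsWithStats(g)
for i in range(1,n):
    if st[i,4]<60: continue
    x,y,w,h,a=st[i]; print(st[i])
    P=[];U=[]
    for v in range(y-3,y+h+3):
        for u in range(x-3,x+w+3):
            if 0<=v<384 and 0<=u<512 and d[v,u]>0:
                p=depthpt(c,u,v,d[v,u])
                if .034<p[2]<.044: U.append((u,v)); P.append(p)
    if len(U)>20:
        r=cv2.minEnclosingCircle(np.array(U,np.int32)); Q=np.array(P)
        print('ring',r,onz(c,*r[0],.038).round(4),'px->r mm',r[1]*(.34)/c['fx'], 'bbox mid',(Q[:,:2].min(0)+Q[:,:2].max(0))/2)
E
```

```text
t 6.28 pos [ 0.4889 -0.0373  0.3997] yaw_y -12.03 tilt [-3.e-04  5.e-04 -1.e+00] F [-0.35 -0.62 -0.79] op 0.02 gf 25.0
shift(tool mm) [-0.6  0.8 -0.3] turn z 0.001
[243  12  28  36 658]
ring ((256.5, 26.629032135009766), 16.016237258911133) [0.524 0.127 0.038] px->r mm 0.020598672482777483 bbox mid [0.52347369 0.12724055]
[244  87  25  26 431]
ring ((255.5, 100.26923370361328), 13.502781867980957) [0.5061 0.0494 0.038 ] px->r mm 0.017366087727638688 bbox mid [0.50602873 0.04921162]
[245 150  23  23 264]
ring ((255.8503875732422, 164.3228302001953), 12.149142265319824) [ 0.4898 -0.0289  0.038 ] px->r mm 0.01562515579811073 bbox mid [ 0.4895246  -0.02912801]
```

View pics/w3.png

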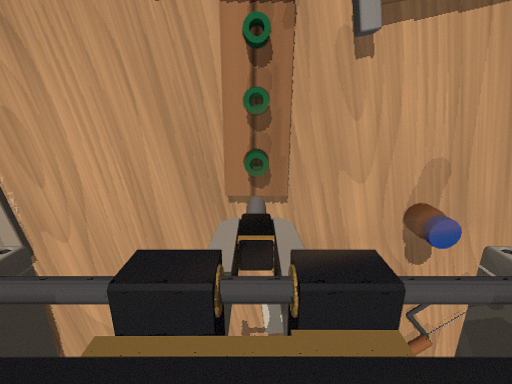

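The wrist view shows the three rings in a row at (256,27), (256,100) and (256,163), with the held gauge's pin in the foreground. Ring centres come out about 80 mm apart, as expected.

```bash
python3 - <<'E'
from h import *
plan([.523,.1275,.285],-12)
E
```

```text
t 6.33 pos [ 0.4889 -0.0371  0.3998] yaw_y -11.99 tilt [-2.e-04  4.e-04 -1.e+00] F [ 0.27 -0.1  -0.8 ] op 0.02 gf 25.0
shift(tool mm) [168.   -0.8 114.8] turn z 0.000
```

Emit:
{"name": "apply_moves", "arguments": {
  "series": [
    [[30,-0.1,0],[0,0,0]],
    [[35,-0.1,0],[0,0,0]],
    [[35,-0.2,0],[0,0,0]],
    [[35,-0.2,10],[0,0,0]],
    [[33,-0.2,25],[0,0,0]],
    [[0,0,30],[0,0,0]],
    [[0,0,30],[0,0,0]],
    [[0,0,15],[0,0,0]],
    [[0,0,0],[0,0,0]],
    [[0,0,0],[0,0,0]],
    [[0,0,0],[0,0,0]],
    [[0,0,0],[0,0,0]]
  ]
}}

```text
t: 7.33
tool_pos: [0.5241, 0.1266, 0.2921]
orientation: [2.441, 1.974, 0.005]
force: [-0.6, -0.3, -0.9]
opening: 0.0197
gripper_force: 25.0
```

```bash
python3 - <<'E'
from h import *
plan([.523,.1275,.264],-12)
c,im,d=grab('side'); 
p=proj(c,[.523,.1275,.06]).astype(int); print(p)
cr=im[p[1]-60:p[1]+60,p[0]-80:p[0]+80]; cv2.imwrite('pics/s1.png',cv2.resize(cr,None,fx=5,fy=5,interpolation=cv2.INTER_CUBIC))
E
```

```text
t 7.33 pos [0.5241 0.1266 0.2921] yaw_y -12.07 tilt [ 3.5e-03  5.0e-04 -1.0e+00] F [-0.64 -0.25 -0.92] op 0.0197 gf 25.0
shift(tool mm) [ 0.6 -1.4 28.1] turn z -0.001
[276 226]
```

View pics/s1.png

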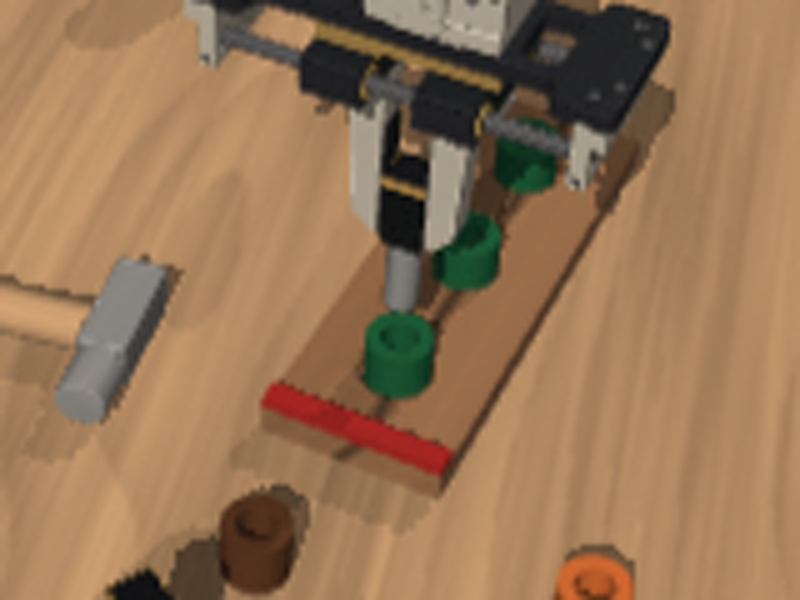

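The crop shows the pin just above the first ring, centred across the view at (402,300) with the ring mouth at (400,335).

Emit:
{"name": "apply_moves", "arguments": {
  "series": [
    [[0.5,-1,8],[0,0,0]],
    [[0,0,8],[0,0,0]],
    [[0,0,3],[0,0,0]],
    [[0,0,3],[0,0,0]],
    [[0,0,3],[0,0,0]],
    [[0,0,0],[0,0,0]],
    [[0,0,0],[0,0,0]]
  ]
}}

```text
t: 7.97
tool_pos: [0.5224, 0.1269, 0.2646]
orientation: [-2.443, -1.975, 0.001]
force: [-0.4, -0.3, -1.4]
opening: 0.0199
gripper_force: 25.0
```

```bash
python3 - <<'E'
from h import *
plan([.523,.1275,.258],-12)
E
```

```text
t 7.97 pos [0.5224 0.1269 0.2646] yaw_y -12.09 tilt [-4.e-04 -1.e-04 -1.e+00] F [-0.44 -0.32 -1.38] op 0.0199 gf 25.0
shift(tool mm) [0.8 0.5 6.6] turn z -0.002
```

Emit:
{"name": "apply_moves", "arguments": {
  "series": [
    [[0,0,3],[0,0,0]],
    [[0,0,2],[0,0,0]],
    [[0,0,1],[0,0,0]],
    [[0,0,1],[0,0,0]],
    [[0,0,0],[0,0,0]],
    [[0,0,0],[0,0,0]]
  ]
}}

```text
t: 8.47
tool_pos: [0.5224, 0.1269, 0.2578]
orientation: [-2.443, -1.975, 0.0]
force: [1.0, -0.7, -1.2]
opening: 0.0196
gripper_force: 25.0
```

Emit:
{"name": "apply_moves", "arguments": {
  "series": [
    [[0,0,1],[0,0,0]],
    [[0,0,0.5],[0,0,0]],
    [[0,0,0.5],[0,0,0]],
    [[0,0,0],[0,0,0]],
    [[0,0,0],[0,0,0]]
  ]
}}

```text
t: 8.88
tool_pos: [0.5224, 0.1269, 0.2558]
orientation: [-2.443, -1.975, -0.0]
force: [0.9, 0.3, -1.1]
opening: 0.0197
gripper_force: 25.0
```

Emit:
{"name": "apply_moves", "arguments": {
  "series": [
    [[0,0,0.5],[0,0,0]],
    [[0,0,0.5],[0,0,0]],
    [[0,0,0],[0,0,0]],
    [[0,0,0],[0,0,0]]
  ]
}}

```text
t: 9.22
tool_pos: [0.5224, 0.1269, 0.2548]
orientation: [-2.443, -1.975, 0.0]
force: [0.0, 0.6, -0.6]
opening: 0.0199
gripper_force: 25.0
```

Emit:
{"name": "apply_moves", "arguments": {
  "series": [
    [[0,0,0.5],[0,0,0]],
    [[0,0,0.5],[0,0,0]],
    [[0,0,0.5],[0,0,0]],
    [[0,0,0],[0,0,0]],
    [[0,0,0],[0,0,0]]
  ]
}}

```text
t: 9.63
tool_pos: [0.5224, 0.1269, 0.2533]
orientation: [-2.443, -1.975, 0.0]
force: [0.7, -0.4, -1.8]
opening: 0.0199
gripper_force: 25.0
```

Emit:
{"name": "apply_moves", "arguments": {
  "series": [
    [[0,0,1],[0,0,0]],
    [[0,0,1],[0,0,0]],
    [[0,0,1],[0,0,0]],
    [[0,0,1],[0,0,0]],
    [[0,0,0],[0,0,0]],
    [[0,0,0],[0,0,0]]
  ]
}}

```text
t: 10.13
tool_pos: [0.5224, 0.1269, 0.2492]
orientation: [-2.443, -1.975, 0.0]
force: [0.2, 0.0, -0.5]
opening: 0.0201
gripper_force: 25.0
```

Emit:
{"name": "apply_moves", "arguments": {
  "series": [
    [[0,0,1],[0,0,0]],
    [[0,0,1],[0,0,0]],
    [[0,0,1],[0,0,0]],
    [[0,0,1],[0,0,0]],
    [[0,0,1],[0,0,0]],
    [[0,0,0],[0,0,0]],
    [[0,0,0],[0,0,0]],
    [[0,0,0],[0,0,0]]
  ]
}}

```text
t: 10.8
tool_pos: [0.5224, 0.1269, 0.2443]
orientation: [-2.443, -1.975, 0.0]
force: [-0.3, 0.8, -0.5]
opening: 0.0203
gripper_force: 25.0
```

```bash
python3 - <<'E'
from h import *
plan([.5061,.0493,.28],-12)
E
```

```text
t 10.8 pos [0.5224 0.1269 0.2443] yaw_y -12.09 tilt [-1.e-04 -0.e+00 -1.e+00] F [-0.32  0.76 -0.51] op 0.0203 gf 25.0
shift(tool mm) [-79.3   0.3 -35.7] turn z -0.002
```

Emit:
{"name": "apply_moves", "arguments": {
  "series": [
    [[0,0,-10],[0,0,0]],
    [[0,0,-20],[0,0,0]],
    [[0,0,-15],[0,0,0]],
    [[-20,0,0],[0,0,0]],
    [[-35,0.3,0],[0,0,0]],
    [[-24.3,0,0],[0,0,0]],
    [[0,0,5],[0,0,0]],
    [[0,0,5],[0,0,0]],
    [[0,0,0],[0,0,0]],
    [[0,0,0],[0,0,0]],
    [[0,0,0],[0,0,0]]
  ]
}}

```text
t: 11.72
tool_pos: [0.5062, 0.0501, 0.2794]
orientation: [-2.442, -1.976, 0.0]
force: [0.5, -0.4, -0.3]
opening: 0.02
gripper_force: 25.0
```

```bash
python3 - <<'E'
from h import *
plan([.506,.0491,.2645],-12)
E
```

```text
t 11.72 pos [0.5062 0.0501 0.2794] yaw_y -12.03 tilt [-3.e-04  2.e-04 -1.e+00] F [ 0.47 -0.41 -0.3 ] op 0.02 gf 25.0
shift(tool mm) [-1.   0.  14.9] turn z -0.000
```

Emit:
{"name": "apply_moves", "arguments": {
  "series": [
    [[-0.9,0,4],[0,0,0]],
    [[0,0,3],[0,0,0]],
    [[0,0,3],[0,0,0]],
    [[0,0,2],[0,0,0]],
    [[0,0,2],[0,0,0]],
    [[0,0,2],[0,0,0]],
    [[0,0,0],[0,0,0]],
    [[0,0,0],[0,0,0]]
  ]
}}

```text
t: 12.38
tool_pos: [0.5059, 0.0484, 0.2632]
orientation: [-2.443, -1.975, 0.0]
force: [-0.4, -0.4, 0.2]
opening: 0.0198
gripper_force: 25.0
```

Emit:
{"name": "apply_moves", "arguments": {
  "series": [
    [[0,0,2],[0,0,0]],
    [[0,0,1],[0,0,0]],
    [[0,0,1],[0,0,0]],
    [[0,0,1],[0,0,0]],
    [[0,0,0.5],[0,0,0]],
    [[0,0,0.5],[0,0,0]],
    [[0,0,0],[0,0,0]],
    [[0,0,0],[0,0,0]]
  ]
}}

```text
t: 13.05
tool_pos: [0.506, 0.0484, 0.2574]
orientation: [2.443, 1.975, 0.0]
force: [-0.8, -0.1, -0.9]
opening: 0.0196
gripper_force: 25.0
```

Emit:
{"name": "apply_moves", "arguments": {
  "series": [
    [[0,0,0.5],[0,0,0]],
    [[0,0,0.5],[0,0,0]],
    [[0,0,0],[0,0,0]],
    [[0,0,0],[0,0,0]]
  ]
}}

```text
t: 13.38
tool_pos: [0.5061, 0.0484, 0.2572]
orientation: [2.443, 1.975, 0.0]
force: [-2.6, -0.3, 7.0]
opening: 0.0197
gripper_force: 25.0
```

Emit:
{"name": "apply_moves", "arguments": {
  "series": [
    [[0,0,0.3],[0,0,0]],
    [[0,0,0],[0,0,0]],
    [[0,0,0.3],[0,0,0]],
    [[0,0,0],[0,0,0]]
  ]
}}

```text
t: 13.72
tool_pos: [0.5061, 0.0484, 0.2571]
orientation: [2.443, 1.975, 0.0]
force: [-5.7, 0.2, 11.2]
opening: 0.0201
gripper_force: 25.0
```

Emit:
{"name": "apply_moves", "arguments": {
  "series": [
    [[0,0,-5],[0,0,0]],
    [[0,0,-15],[0,0,0]],
    [[0,0,-12],[0,0,0]],
    [[-20,0,0],[0,0,0]],
    [[-35,0,0],[0,0,0]],
    [[-24.3,0,0],[0,0,0]],
    [[0,0,5],[0,0,0]],
    [[0,0,4],[0,0,0]],
    [[0,0,0],[0,0,0]],
    [[0,0,0],[0,0,0]],
    [[0,0,0],[0,0,0]]
  ]
}}

```text
t: 14.63
tool_pos: [0.4895, -0.0283, 0.2787]
orientation: [-2.442, -1.976, -0.0]
force: [-0.4, -0.8, -1.0]
opening: 0.0198
gripper_force: 25.0
```

```bash
python3 - <<'E'
from h import *
plan([.4894,-.0293,.2635],-12)
E
```

```text
t 14.63 pos [ 0.4895 -0.0283  0.2787] yaw_y -12.02 tilt [-2.e-04  3.e-04 -1.e+00] F [-0.37 -0.82 -1.03] op 0.0198 gf 25.0
shift(tool mm) [-1.   0.2 15.2] turn z -0.000
```

Emit:
{"name": "apply_moves", "arguments": {
  "series": [
    [[-0.8,0.2,4],[0,0,0]],
    [[0,0,3],[0,0,0]],
    [[0,0,3],[0,0,0]],
    [[0,0,2],[0,0,0]],
    [[0,0,2],[0,0,0]],
    [[0,0,1.2],[0,0,0]],
    [[0,0,0],[0,0,0]],
    [[0,0,0],[0,0,0]]
  ]
}}

```text
t: 15.3
tool_pos: [0.4893, -0.03, 0.2635]
orientation: [-2.443, -1.975, 0.0]
force: [-1.1, -0.5, -1.2]
opening: 0.0196
gripper_force: 25.0
```

Emit:
{"name": "apply_moves", "arguments": {
  "series": [
    [[0,0,2],[0,0,0]],
    [[0,0,1],[0,0,0]],
    [[0,0,1],[0,0,0]],
    [[0,0,1],[0,0,0]],
    [[0,0,0.5],[0,0,0]],
    [[0,0,0.5],[0,0,0]],
    [[0,0,0],[0,0,0]],
    [[0,0,0],[0,0,0]]
  ]
}}

```text
t: 15.97
tool_pos: [0.4893, -0.0299, 0.2575]
orientation: [-2.443, -1.975, 0.0]
force: [0.1, -0.1, -0.5]
opening: 0.0197
gripper_force: 25.0
```

Emit:
{"name": "apply_moves", "arguments": {
  "series": [
    [[0,0,0.5],[0,0,0]],
    [[0,0,0.5],[0,0,0]],
    [[0,0,0],[0,0,0]],
    [[0,0,0],[0,0,0]]
  ]
}}

```text
t: 16.3
tool_pos: [0.4895, -0.0299, 0.2572]
orientation: [2.443, 1.975, 0.0]
force: [-2.7, 0.5, 4.6]
opening: 0.0196
gripper_force: 25.0
```

Emit:
{"name": "apply_moves", "arguments": {
  "series": [
    [[0,0,0.4],[0,0,0]],
    [[0,0,0],[0,0,0]],
    [[0,0,0],[0,0,0]],
    [[0,0,0],[0,0,0]]
  ]
}}

```text
t: 16.63
tool_pos: [0.4896, -0.03, 0.2572]
orientation: [2.443, 1.975, 0.0]
force: [-4.3, 0.7, 8.5]
opening: 0.0199
gripper_force: 25.0
```

Emit:
{"name": "apply_moves", "arguments": {
  "series": [
    [[0,0,-5],[0,0,0]],
    [[0,0,-15],[0,0,0]],
    [[0,0,-30],[0,0,0]],
    [[0,0,-30],[0,0,0]],
    [[0,0,0],[0,0,0.068]],
    [[0,0,0],[0,0,0]]
  ]
}}

```text
t: 17.13
tool_pos: [0.4902, -0.0301, 0.3387]
orientation: [2.509, 1.885, 0.005]
force: [0.4, 0.4, -1.5]
opening: 0.0201
gripper_force: 25.0
```

```bash
python3 - <<'E'
from h import *
plan([.4888,.328,.335],-15.9)
E
```

```text
t 17.13 pos [ 0.4902 -0.0301  0.3387] yaw_y -16.16 tilt [ 4.8e-03 -8.0e-04 -1.0e+00] F [ 0.39  0.4  -1.46] op 0.0201 gf 25.0
shift(tool mm) [ 343.5 -101.1    3.4] turn z -0.005
```

Emit:
{"name": "apply_moves", "arguments": {
  "series": [
    [[34.3,-10.1,0],[0,0,0]],
    [[34.3,-10.1,0],[0,0,0]],
    [[34.3,-10.1,0],[0,0,0]],
    [[34.3,-10.1,0],[0,0,0]],
    [[34.3,-10.1,0],[0,0,0]],
    [[34.3,-10.1,0],[0,0,0]],
    [[34.3,-10.1,0],[0,0,0]],
    [[34.3,-10.1,0],[0,0,0]],
    [[34.3,-10.1,0],[0,0,0]],
    [[34.3,-10.1,0],[0,0,0]],
    [[0,0,0],[0,0,0]],
    [[0,0,0],[0,0,0]]
  ]
}}

```text
t: 18.13
tool_pos: [0.4858, 0.3292, 0.3342]
orientation: [-2.504, -1.897, 0.004]
force: [0.3, -0.5, -1.5]
opening: 0.02
gripper_force: 25.0
```

Emit:
{"name": "apply_moves", "arguments": {
  "series": [
    [[0,0,30],[0,0,0]],
    [[0,0,20],[0,0,0]],
    [[0,0,5],[0,0,0]],
    [[0,0,0],[0,0,0]],
    [[0,0,0],[0,0,0]],
    [[0,0,0],[0,0,0]],
    [[0,0,0],[0,0,0]]
  ]
}}

```text
t: 18.72
tool_pos: [0.4874, 0.3276, 0.283]
orientation: [2.509, 1.89, 0.004]
force: [-1.1, 0.5, -0.9]
opening: 0.0197
gripper_force: 25.0
```

```bash
python3 - <<'E'
from h import *
plan([.4888,.328,.262],-15.9)
E
```

```text
t 18.72 pos [0.4874 0.3276 0.283 ] yaw_y -16.0 tilt [ 0.0025  0.0014 -1.    ] F [-1.09  0.48 -0.85] op 0.0197 gf 25.0
shift(tool mm) [ 0.7  1.2 21. ] turn z -0.002
```

Emit:
{"name": "apply_moves", "arguments": {
  "series": [
    [[0.6,1.1,5],[0,0,0]],
    [[0,0,5],[0,0,0]],
    [[0,0,4],[0,0,0]],
    [[0,0,3],[0,0,0]],
    [[0,0,3],[0,0,0]],
    [[0,0,3],[0,0,0]],
    [[0,0,0],[0,0,0]],
    [[0,0,0],[0,0,0]]
  ]
}}

```text
t: 19.38
tool_pos: [0.488, 0.3276, 0.2578]
orientation: [2.508, 1.891, -0.001]
force: [2.8, -1.0, -2.0]
opening: 0.0199
gripper_force: 25.0
```

```bash
python3 - <<'E'
from h import *
plan([.4888,.328,.236],-15.9)
E
```

```text
t 19.38 pos [0.488  0.3276 0.2578] yaw_y -15.99 tilt [ 1.e-04 -6.e-04 -1.e+00] F [ 2.81 -1.03 -1.95] op 0.0199 gf 25.0
shift(tool mm) [ 0.6  0.6 21.8] turn z -0.002
```

In the hole; I'll continue down.

Emit:
{"name": "apply_moves", "arguments": {
  "series": [
    [[0.3,0.5,4],[0,0,0]],
    [[0,0,4],[0,0,0]],
    [[0,0,4],[0,0,0]],
    [[0,0,3],[0,0,0]],
    [[0,0,2],[0,0,0]],
    [[0,0,2],[0,0,0]],
    [[0,0,1],[0,0,0]],
    [[0,0,0],[0,0,0]],
    [[0,0,0],[0,0,0]]
  ]
}}

```text
t: 20.13
tool_pos: [0.4885, 0.328, 0.2379]
orientation: [2.509, 1.891, -0.0]
force: [2.5, -1.7, -2.9]
opening: 0.0199
gripper_force: 25.0
```

Emit:
{"name": "apply_moves", "arguments": {
  "series": [
    [[0,0,0.6],[0,0,0]],
    [[0,0,0.5],[0,0,0]],
    [[0,0,0],[0,0,0]],
    [[0,0,0],[0,0,0]]
  ]
}}

```text
t: 20.47
tool_pos: [0.4886, 0.328, 0.2372]
orientation: [2.509, 1.891, 0.0]
force: [2.0, -3.7, 0.4]
opening: 0.02
gripper_force: 25.0
```

Emit:
{"name": "apply_moves", "arguments": {
  "series": [
    [[0,0,0.5],[0,0,0]],
    [[0,0,0.5],[0,0,0]],
    [[0,0,0.5],[0,0,0]],
    [[0,0,0],[0,0,0]],
    [[0,0,0],[0,0,0]]
  ]
}}

```text
t: 20.88
tool_pos: [0.4885, 0.328, 0.2355]
orientation: [2.509, 1.891, 0.0]
force: [3.0, -2.1, 1.1]
opening: 0.0197
gripper_force: 25.0
```

Release, then rise and look.

Emit:
{"name": "apply_moves", "arguments": {
  "series": [
    [[0,0,0.3],[0,0,0]],
    [[0,0,0],[0,0,0]],
    [[0,0,0],[0,0,0]],
    [[0,0,0],[0,0,0]],
    [[0,0,0],[0,0,0]],
    [[0,0,0],[0,0,0]]
  ],
  "claw": 0.6
}}

```text
t: 21.38
tool_pos: [0.4884, 0.3282, 0.2352]
orientation: [-2.508, -1.891, 0.0]
force: [0.1, -0.7, -0.7]
opening: 0.054
gripper_force: 0.0
```

Emit:
{"name": "apply_moves", "arguments": {
  "series": [
    [[0,0,-15],[0,0,0]],
    [[0,0,-35],[0,0,0]],
    [[0,0,-35],[0,0,0]],
    [[0,0,-30],[0,0,0]],
    [[0,0,0],[0,0,-0.068]],
    [[0,0,0],[0,0,0]],
    [[0,0,0],[0,0,0]]
  ]
}}

```text
t: 21.97
tool_pos: [0.4883, 0.328, 0.35]
orientation: [-2.444, -1.973, 0.0]
force: [0.3, 0.7, -0.1]
opening: 0.0558
gripper_force: 0.0
```

```bash
python3 - <<'E'
from h import *
c,im,d=grab('wrist'); cv2.imwrite('pics/w4.png',im)
P=[];U=[]
for v in range(100,240):
    for u in range(215,295):
        if d[v,u]>0:
            p=depthpt(c,u,v,d[v,u])
            if .075<p[2]<.095: U.append((u,v)); P.append(p)
P=np.array(P); r=cv2.minAreaRect(np.array(U,np.int32)); print(r,onz(c,*r[0],.084),np.percentile(P[:,2],[10,50,90]))
plan([.523-.1*.208,.1275-.1*.978,.36],-12)
E
```

```text
((256.2293701171875, 191.0176544189453), (20.861448287963867, 21.475021362304688), 4.398705005645752) [0.48825136 0.32960334 0.084     ] [0.0820718  0.08365455 0.08459595]
t 22.02 pos [0.4881 0.3278 0.3489] yaw_y -12.2 tilt [-1.8e-03 -9.0e-04 -1.0e+00] F [ 0.68  0.43 -0.6 ] op 0.056 gf 0.0
shift(tool mm) [-288.4   76.8  -10.8] turn z -0.003
```

Emit:
{"name": "apply_moves", "arguments": {
  "series": [
    [[-31,9.6,0],[0,0,0]],
    [[-31,9.6,0],[0,0,0]],
    [[-31,9.6,0],[0,0,0]],
    [[-31,9.6,0],[0,0,0]],
    [[-31,9.6,0],[0,0,0]],
    [[-31,9.6,0],[0,0,0]],
    [[-31,9.6,0],[0,0,0]],
    [[-31,9.6,0],[0,0,0]],
    [[0,0,0],[0,0,0]],
    [[0,0,0],[0,0,0]],
    [[0,0,0],[0,0,0]],
    [[0,0,0],[0,0,0]]
  ]
}}

```text
t: 23.02
tool_pos: [0.5113, 0.0704, 0.3494]
orientation: [-2.442, -1.975, 0.002]
force: [-0.7, 0.4, -0.4]
opening: 0.056
gripper_force: 0.0
```

```bash
python3 - <<'E'
from h import *
c,im,d=grab('wrist'); cv2.imwrite('pics/w5.png',im)
hsv=cv2.cvtColor(im,cv2.COLOR_BGR2HSV); g=cv2.inRange(hsv,(60,80,20),(95,255,255))
n,l,st,ce=cv2.connectedComponentsWithStats(g)
for i in range(1,n):
    if st[i,4]<60: continue
    x,y,w,h,a=st[i]; U=[];P=[]
    for v in range(max(y-3,0),min(y+h+3,384)):
        for u in range(x-3,x+w+3):
            if d[v,u]>0:
                p=depthpt(c,u,v,d[v,u])
                if .034<p[2]<.044: U.append((u,v)); P.append(p)
    if len(U)>20:
        r=cv2.minEnclosingCircle(np.array(U,np.int32)); Q=np.array(P)
        print('ring',st[i],r,onz(c,*r[0],.038).round(4),(Q.min(0)+Q.max(0))/2,np.median(Q[:,2]))
plan([.523,.1275,.30],-12)
E
```

```text
ring [247 125  27  18 229] ((258.30682373046875, 128.10227966308594), 15.553958892822266) [0.525  0.1272 0.038 ] [0.52494003 0.12388551 0.03910154] 0.03977011076555936
ring [246 200  23  11  96] ((256.0, 200.0), 13.341764450073242) [0.5053 0.0475 0.038 ] [0.5053166  0.0435872  0.03709755] 0.037856071809608094
ring [244 239  25  31 534] ((255.5, 258.5), 12.747649192810059) [ 0.4884 -0.028   0.038 ] [ 0.48832197 -0.0290152   0.0369757 ] 0.03782915113603599
t 23.07 pos [0.5114 0.0706 0.3496] yaw_y -12.03 tilt [-1.2e-03  3.0e-04 -1.0e+00] F [ 0.66 -0.28  0.41] op 0.0556 gf 0.0
shift(tool mm) [58.1 -0.5 49.6] turn z -0.001
```

View pics/w5.png

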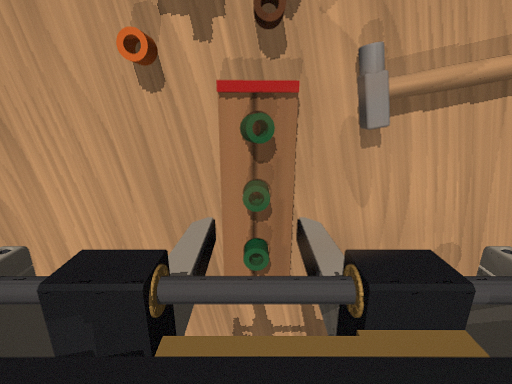

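```bash
python3 - <<'E'
from h import *
for k in range(1):
    c,im,d=grab('wrist')
    for (cu,cv_) in [(258,128),(256,200)]:
        P=np.array([depthpt(c,u,v,d[v,u]) for v in range(cv_-18,cv_+19) for u in range(cu-18,cu+19) if d[v,u]>0])
        q=P[(P[:,2]>.034)&(P[:,2]<.046)]
        A=np.c_[q[:,:2]-q[:,:2].mean(0),np.ones(len(q))]
        for _ in range(3):
            s=np.linalg.lstsq(A,q[:,2],rcond=None)[0]; r=q[:,2]-A@s; m=abs(r)<.0015; A,q=A[m],q[m]
        print(len(q),'tilt',s.round(3),'rms',r.std(),'ctr',(q.min(0)+q.max(0))/2,q.mean(0))
plan([.5245,.1272,.30],-12)
E
```

```text
340 tilt [-0.265 -0.02   0.041] rms 0.0005899625245472039 ctr [0.52600225 0.12704181 0.04065193] [0.52923146 0.1269535  0.04026753]
382 tilt [ 0.003 -0.004  0.038] rms 0.0006406592660154466 ctr [0.50520086 0.04939479 0.03791817] [0.50530458 0.04961189 0.03793929]
t 23.12 pos [0.5114 0.0706 0.3498] yaw_y -12.01 tilt [-8.e-04  2.e-04 -1.e+00] F [-0.03 -0.52  0.77] op 0.0561 gf 0.0
shift(tool mm) [58.1  1.  49.8] turn z -0.000
```

```bash
python3 - <<'E'
from h import *
c,im,d=grab('side')
a=im[170:290,225:345]; c2,im2,d2=grab('wrist'); b=im2[85:175,213:303]
cv2.imwrite('pics/s2.png',np.hstack([cv2.resize(a,(400,400),interpolation=cv2.INTER_CUBIC),cv2.resize(b,(400,400),interpolation=cv2.INTER_CUBIC)]))
P=np.array([[depthpt(c2,u,v,d2[v,u])[2]*1e3 for u in range(238,280,2)] for v in range(108,150,3)]); print(P.round(0).astype(int))
E
```

```text
[[16 17 15 16 16 16 16 17 15 15 17 15 16 16 17 15 15 16 15 16 15]
 [16 15 16 17 16 15 17 15 16 15 15 16 17 16 15 15 17 16 15 16 15]
 [15 15 16 17 16 15 10 26 43 42 41 40 39 38 16 16 17 16 16 16 15]
 [16 17 16 18 26 36 43 42 43 41 41 40 40 40 37 38 15 16 15 15 17]
 [17 15 20 31 39 43 43 43 42 43 32 36 41 40 39 39 37 16 16 15 15]
 [17 19 28 38 45 46 44 44  9  9 13 20 26 33 37 39 37 36 16 17 14]
 [16 23 32 41 46 45 44  9 11 10 10 15 22 29 35 38 37 37 16 15 16]
 [16 24 32 42 46 45 45 10 10 10 10 14 21 29 35 39 37 36 16 17 17]
 [17 22 31 40 45 45 45 44 10  8 11 18 24 31 38 38 38 38 16 16 16]
 [15 17 25 34 43 45 46 43 43 11 20 26 32 39 39 39 39 16 15 15 17]
 [16 17 16 25 34 45 44 45 43 43 43 42 40 41 40 39 39 17 15 16 16]
 [15 16 16 16 16 25 36 45 44 43 42 42 42 42 40 14 14 16 16 16 16]
 [16 16 17 14 16 16 16 17 15 15 17 16 16 16 17 16 16 15 16 16 17]
 [15 15 16 17 16 17 16 16 15 16 16 15 16 17 17 16 15 15 16 16 15]]
```

View pics/s2.png

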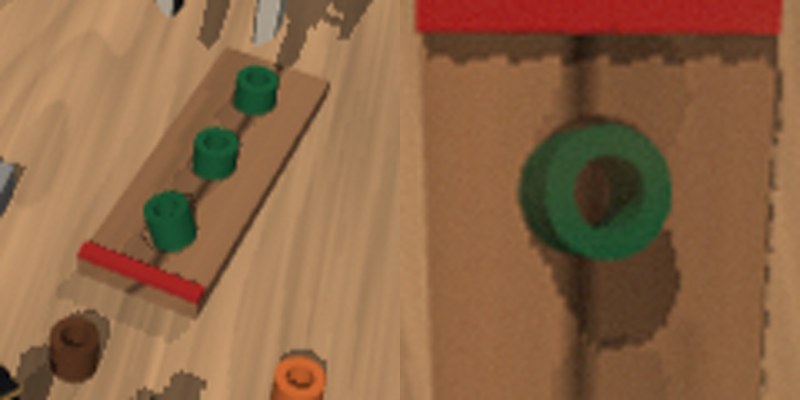

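The ring in nest 1 is leaning: it was lifted as the pin was withdrawn. In the crop its top sits right of its foot, the left rim is about 46 mm high and the right about 37 mm, and the bore shows the nest floor right through. I'll straighten it between the pads, closing only to a loose width so it drops back into its nest.

```bash
python3 - <<'E'
from h import *
plan([.5225,.1270,.25],-12)
E
```

```text
t 23.22 pos [0.5115 0.0704 0.3501] yaw_y -12.01 tilt [-3.e-04  1.e-04 -1.e+00] F [ 0.32 -0.28 -0.5 ] op 0.0557 gf 0.0
shift(tool mm) [ 57.6  -1.  100.1] turn z -0.000
```

Emit:
{"name": "apply_moves", "arguments": {
  "series": [
    [[30,-0.5,10],[0,0,0]],
    [[27.6,-0.5,20],[0,0,0]],
    [[0,0,30],[0,0,0]],
    [[0,0,30],[0,0,0]],
    [[0,0,10],[0,0,0]],
    [[0,0,0],[0,0,0]],
    [[0,0,0],[0,0,0]],
    [[0,0,0],[0,0,0]],
    [[0,0,0],[0,0,0]]
  ]
}}

```text
t: 23.97
tool_pos: [0.5238, 0.126, 0.2527]
orientation: [2.442, 1.973, 0.005]
force: [-1.4, 0.3, 0.4]
opening: 0.0559
gripper_force: 0.0
```

```bash
python3 - <<'E'
from h import *
plan([.5225,.1270,.204],-12)
E
```

```text
t 23.97 pos [0.5238 0.126  0.2527] yaw_y -12.11 tilt [ 3.8e-03  6.0e-04 -1.0e+00] F [-1.38  0.32  0.44] op 0.0559 gf 0.0
shift(tool mm) [ 0.7 -1.7 48.7] turn z -0.002
```

Emit:
{"name": "apply_moves", "arguments": {
  "series": [
    [[0.5,-1,15],[0,0,0]],
    [[0,0,15],[0,0,0]],
    [[0,0,8],[0,0,0]],
    [[0,0,5],[0,0,0]],
    [[0,0,3],[0,0,0]],
    [[0,0,0],[0,0,0]],
    [[0,0,0],[0,0,0]],
    [[0,0,0],[0,0,0]]
  ]
}}

```text
t: 24.63
tool_pos: [0.5223, 0.1267, 0.2051]
orientation: [2.443, 1.975, 0.002]
force: [0.0, 1.1, 0.2]
opening: 0.0558
gripper_force: 0.0
```

```bash
python3 - <<'E'
from h import *
plan([.5225,.1270,.204],-12)
E
```

```text
t 24.63 pos [0.5223 0.1267 0.2051] yaw_y -12.09 tilt [ 1.3e-03  2.0e-04 -1.0e+00] F [0.02 1.1  0.2 ] op 0.0558 gf 0.0
shift(tool mm) [0.3 0.1 1.1] turn z -0.002
```

Emit:
{"name": "apply_moves", "arguments": {
  "series": [
    [[0.3,0,0.8],[0,0,0]],
    [[0,0,0],[0,0,0]],
    [[0,0,0],[0,0,0]],
    [[0,0,0],[0,0,0]],
    [[0,0,0],[0,0,0]],
    [[0,0,0],[0,0,0]]
  ],
  "claw": 0.37,
  "newtons": 8
}}

```text
t: 25.13
tool_pos: [0.5223, 0.1269, 0.2039]
orientation: [2.442, 1.975, 0.002]
force: [1.7, -0.6, 2.1]
opening: 0.0371
gripper_force: 8.0
```

Emit:
{"name": "apply_moves", "arguments": {
  "series": [
    [[0,0,0],[0,0,0]],
    [[0,0,0],[0,0,0]],
    [[0,0,0],[0,0,0]],
    [[0,0,0],[0,0,0]]
  ]
}}

```text
t: 25.47
tool_pos: [0.5223, 0.1269, 0.2038]
orientation: [2.443, 1.975, 0.001]
force: [3.9, -1.6, 2.8]
opening: 0.0373
gripper_force: 8.0
```

Emit:
{"name": "apply_moves", "arguments": {
  "series": [
    [[0,0,-1],[0,0,0]],
    [[0,0,-1],[0,0,0]],
    [[0,1.5,0],[0,0,0]],
    [[0,1.5,0],[0,0,0]],
    [[0,1.5,0],[0,0,0]],
    [[0,0,1],[0,0,0]],
    [[0,0,1],[0,0,0]],
    [[0,0,0],[0,0,0]],
    [[0,0,0],[0,0,0]]
  ]
}}

```text
t: 26.22
tool_pos: [0.5262, 0.1261, 0.2033]
orientation: [-2.443, -1.975, 0.0]
force: [-0.8, -0.1, -0.0]
opening: 0.037
gripper_force: 8.0
```

```bash
python3 - <<'E'
from h import *
plan([.5225,.1270,.204],-12)
E
```

```text
t 26.22 pos [0.5262 0.1261 0.2033] yaw_y -12.09 tilt [-4.e-04  1.e-04 -1.e+00] F [-0.79 -0.09 -0.01] op 0.037 gf 8.0
shift(tool mm) [ 0.1 -3.8 -0.7] turn z -0.002
```

Emit:
{"name": "apply_moves", "arguments": {
  "series": [
    [[0,0,0],[0,0,0]],
    [[0,0,0],[0,0,0]],
    [[0,0,0],[0,0,0]],
    [[0,0,0],[0,0,0]]
  ],
  "claw": 0.5
}}

```text
t: 26.55
tool_pos: [0.5263, 0.126, 0.2034]
orientation: [2.443, 1.975, 0.0]
force: [-0.3, -0.8, 0.4]
opening: 0.0466
gripper_force: 0.0
```

Emit:
{"name": "apply_moves", "arguments": {
  "series": [
    [[0,-2,-0.5],[0,0,0]],
    [[0,-1.5,0],[0,0,0]],
    [[0,0,0],[0,0,0]],
    [[0,0,0],[0,0,0]]
  ]
}}

```text
t: 26.88
tool_pos: [0.5228, 0.1268, 0.2039]
orientation: [-2.443, -1.975, 0.0]
force: [-0.8, -1.1, -0.3]
opening: 0.0467
gripper_force: 0.0
```

Emit:
{"name": "apply_moves", "arguments": {
  "series": [
    [[0,0,0],[0,0,0]],
    [[0,0,0],[0,0,0]],
    [[0,0,0],[0,0,0]],
    [[0,0,0],[0,0,0]],
    [[0,0,0],[0,0,0]],
    [[0,0,0],[0,0,0]]
  ],
  "claw": 0.2
}}

```text
t: 27.38
tool_pos: [0.5236, 0.1267, 0.2046]
orientation: [2.442, 1.974, 0.002]
force: [4.6, -0.3, 3.2]
opening: 0.0349
gripper_force: 7.7
```

```bash
python3 - <<'E'
from h import *
plan([.5225,.1270,.204],-12)
E
```

```text
t 27.38 pos [0.5236 0.1267 0.2046] yaw_y -12.09 tilt [ 2.e-03  1.e-04 -1.e+00] F [ 4.62 -0.34  3.16] op 0.0349 gf 7.73
shift(tool mm) [ 0.  -1.1  0.6] turn z -0.002
```

Emit:
{"name": "apply_moves", "arguments": {
  "series": [
    [[0,0,0],[0,0,0]],
    [[0,0,0],[0,0,0]],
    [[0,0,0],[0,0,0]]
  ]
}}

```text
t: 27.63
tool_pos: [0.5235, 0.1267, 0.2045]
orientation: [2.442, 1.974, 0.002]
force: [4.9, -2.0, 2.8]
opening: 0.0347
gripper_force: 7.8
```

Emit:
{"name": "apply_moves", "arguments": {
  "series": [
    [[0,0,0],[0,0,0]],
    [[0,0,0],[0,0,0]],
    [[0,0,0],[0,0,0]],
    [[0,0,-20],[0,0,0]],
    [[0,0,-30],[0,0,0]],
    [[0,0,-20],[0,0,0]],
    [[-30,0,-10],[0,0,0]],
    [[0,0,0],[0,0,0]],
    [[0,0,0],[0,0,0]],
    [[0,0,0],[0,0,0]]
  ],
  "claw": 0.6
}}

```text
t: 28.47
tool_pos: [0.516, 0.0975, 0.2829]
orientation: [-2.443, -1.973, 0.002]
force: [0.2, 0.1, 0.4]
opening: 0.0557
gripper_force: 0.0
```

```bash
cat >> h.py <<'E'
def fitring(x,y,zl=.030,zh=.05,show=None):
    c,im,d=grab('wrist'); cu,cw=proj(c,[x,y,.038]).astype(int); print('px',cu,cw)
    s=24; P=np.array([depthpt(c,u,v,d[v,u]) for v in range(max(cw-s,0),min(cw+s,384)) for u in range(cu-s,cu+s) if d[v,u]>0])
    q=P[(P[:,2]>zl)&(P[:,2]<zh)]; m0=q.mean(0)
    rng=np.random.default_rng(0); best=0
    for _ in range(300):
        t=q[rng.choice(len(q),3,False)]; n=np.cross(t[1]-t[0],t[2]-t[0]); L=np.linalg.norm(n)
        if L<5e-5: continue
        n=n/L; n*=np.sign(n[2]) 
        if n[2]<.85: continue
        m=abs((q-t[0])@n)<.001
        if m.sum()>best: best=m.sum(); bm=m
    k=q[bm]; ctr=k.mean(0); n=np.linalg.svd(k-ctr)[2][2]; n*=np.sign(n[2])
    # circle through the rim's outline, in the rim plane
    hull=cv2.convexHull((k[:,:2]*1e5).astype(np.float32)); (a,b),r=cv2.minEnclosingCircle(hull)
    print('rim n',best,'centre',(a/1e5).__round__(4),(b/1e5).__round__(4),'z',ctr[2].round(4),'normal',n.round(3),'r',r/1e5)
    if show: cv2.imwrite(show,im)
E
python3 - <<'E'
from h import *
plan([.5225,.1270,.204],-12)
fitring(.5225,.127,show='pics/w6.png')
E
```

```text
t 28.47 pos [0.516  0.0975 0.2829] yaw_y -12.13 tilt [-1.9e-03  3.0e-04 -1.0e+00] F [0.15 0.1  0.39] op 0.0557 gf 0.0
shift(tool mm) [30.2  0.3 78.9] turn z -0.002
px 257 166
rim n 631 centre 0.5265 0.1288 z 0.0408 normal [0.203 0.112 0.973] r 0.0159427978515625
```

```bash
python3 - <<'E'
from h import *
plan([.5236,.1272,.2045],-12)
E
```

```text
t 28.52 pos [0.516  0.0977 0.2827] yaw_y -12.1 tilt [-2.4e-03  2.0e-04 -1.0e+00] F [0.11 0.13 0.06] op 0.0556 gf 0.0
shift(tool mm) [30.4  1.4 78.2] turn z -0.002
```

Emit:
{"name": "apply_moves", "arguments": {
  "series": [
    [[15,0.7,0],[0,0,0]],
    [[15,0.7,5],[0,0,0]],
    [[0,0,20],[0,0,0]],
    [[0,0,25],[0,0,0]],
    [[0,0,15],[0,0,0]],
    [[0,0,9],[0,0,0]],
    [[0,0,4],[0,0,0]],
    [[0,0,0],[0,0,0]],
    [[0,0,0],[0,0,0]]
  ]
}}

```text
t: 29.27
tool_pos: [0.5245, 0.1266, 0.2064]
orientation: [2.443, 1.975, 0.001]
force: [0.9, 0.6, 1.3]
opening: 0.0555
gripper_force: 0.0
```

Emit:
{"name": "apply_moves", "arguments": {
  "series": [
    [[0,0,0],[0,0,0]],
    [[0,0,0],[0,0,0]],
    [[0,0,0],[0,0,0]],
    [[0,0,0],[0,0,0]],
    [[0,0,0],[0,0,0]],
    [[0,0,-1],[0,0,0]],
    [[0,0,-2],[0,0,0]],
    [[0,0,-3],[0,0,0]],
    [[0,0,-4],[0,0,0]],
    [[0,0,0],[0,0,0]],
    [[0,0,0],[0,0,0]]
  ],
  "claw": 0.2,
  "newtons": 12
}}

```text
t: 30.18
tool_pos: [0.5245, 0.1265, 0.2164]
orientation: [2.443, 1.975, 0.001]
force: [-0.7, 0.2, -0.5]
opening: 0.0343
gripper_force: 11.4
```

Emit:
{"name": "apply_moves", "arguments": {
  "series": [
    [[0,0,-10],[0,0,0]],
    [[0,0,-20],[0,0,0]],
    [[0,0,-30],[0,0,0]],
    [[0,0,0],[0,0,0]],
    [[0,0,0],[0,0,0]]
  ],
  "newtons": 25
}}

```text
t: 30.6
tool_pos: [0.5253, 0.1266, 0.2788]
orientation: [2.441, 1.974, 0.007]
force: [0.7, -0.0, -0.6]
opening: 0.034
gripper_force: 23.9
```

```bash
python3 - <<'E'
from h import *
plan([.50,-.15,.275],-12)
c,im,d=grab('side')
p=proj(c,[.5245,.1265,.09]).astype(int)
cr=im[p[1]-60:p[1]+60,p[0]-80:p[0]+80]; cv2.imwrite('pics/s3.png',cv2.resize(cr,None,fx=5,fy=5,interpolation=cv2.INTER_CUBIC))
E
```

```text
t 30.6 pos [0.5253 0.1266 0.2788] yaw_y -12.09 tilt [ 4.9e-03  7.0e-04 -1.0e+00] F [ 0.7  -0.05 -0.62] op 0.034 gf 23.86
shift(tool mm) [-275.8   33.1    3.5] turn z -0.002
```

View pics/s3.png

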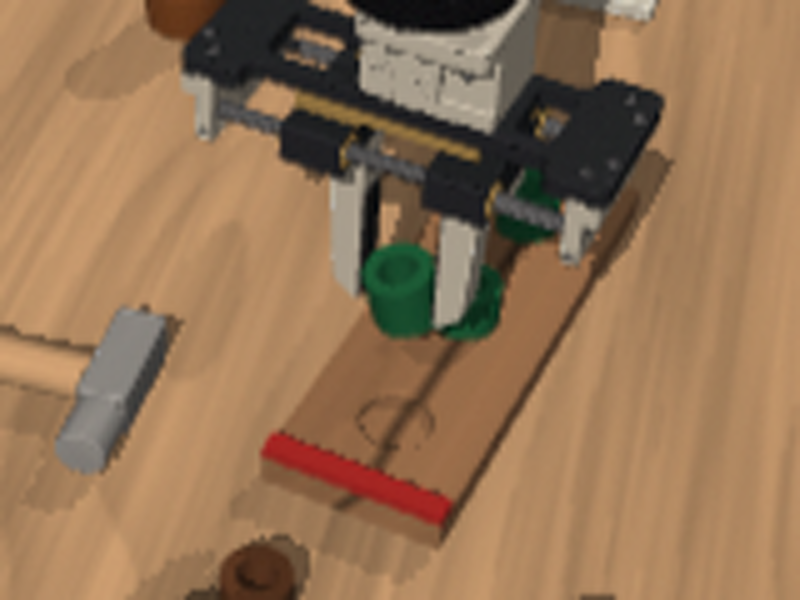

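The crop shows the ring lifted clear of the empty nest, held between the fingers at (400,290) with a slight lean. I'll stand it on the open bench between the board and the block to true it up, then regrip.

Emit:
{"name": "apply_moves", "arguments": {
  "series": [
    [[-28,3.3,0],[0,0,0]],
    [[-28,3.3,0],[0,0,0]],
    [[-28,3.3,0],[0,0,0]],
    [[-28,3.3,0],[0,0,0]],
    [[-28,3.3,0],[0,0,0]],
    [[-28,3.3,0],[0,0,0]],
    [[-28,3.3,0],[0,0,0]],
    [[-28,3.3,0],[0,0,0]],
    [[-28,3.3,0],[0,0,0]],
    [[-28,3.3,0],[0,0,0]],
    [[0,0,0],[0,0,0]]
  ]
}}

```text
t: 31.57
tool_pos: [0.4968, -0.158, 0.2747]
orientation: [-2.446, -1.971, 0.004]
force: [0.6, -0.1, -0.3]
opening: 0.0342
gripper_force: 23.9
```

Emit:
{"name": "apply_moves", "arguments": {
  "series": [
    [[0,0,30],[0,0,0]],
    [[0,0,30],[0,0,0]],
    [[0,0,10],[0,0,0]],
    [[0,0,3],[0,0,0]],
    [[0,0,0],[0,0,0]],
    [[0,0,0],[0,0,0]],
    [[0,0,0],[0,0,0]],
    [[0,0,0],[0,0,0]]
  ]
}}

```text
t: 32.23
tool_pos: [0.4988, -0.1544, 0.2046]
orientation: [2.441, 1.974, 0.002]
force: [0.7, -0.0, -0.7]
opening: 0.0342
gripper_force: 23.9
```

Emit:
{"name": "apply_moves", "arguments": {
  "series": [
    [[0,0,3],[0,0,0]],
    [[0,0,2],[0,0,0]],
    [[0,0,1],[0,0,0]],
    [[0,0,0],[0,0,0]],
    [[0,0,0],[0,0,0]]
  ]
}}

```text
t: 32.65
tool_pos: [0.4978, -0.1542, 0.1969]
orientation: [-2.443, -1.975, 0.0]
force: [0.4, -0.7, -0.0]
opening: 0.034
gripper_force: 23.9
```

Emit:
{"name": "apply_moves", "arguments": {
  "series": [
    [[0,0,1],[0,0,0]],
    [[0,0,1],[0,0,0]],
    [[0,0,0],[0,0,0]],
    [[0,0,0],[0,0,0]]
  ]
}}

```text
t: 32.98
tool_pos: [0.4982, -0.1546, 0.1957]
orientation: [2.442, 1.974, 0.0]
force: [-2.2, -0.5, 6.0]
opening: 0.0336
gripper_force: 24.2
```

Emit:
{"name": "apply_moves", "arguments": {
  "series": [
    [[0,0,0],[0,0,0]],
    [[0,0,0],[0,0,0]],
    [[0,0,0],[0,0,0]],
    [[0,0,0],[0,0,0]],
    [[0,0,0],[0,0,0]]
  ],
  "claw": 0.55
}}

```text
t: 33.4
tool_pos: [0.4978, -0.1541, 0.1947]
orientation: [-2.443, -1.975, 0.0]
force: [0.3, 0.3, -0.2]
opening: 0.0509
gripper_force: 0.0
```

Emit:
{"name": "apply_moves", "arguments": {
  "series": [
    [[0,0,0],[0,0,0]],
    [[0,0,0],[0,0,0]],
    [[0,0,0],[0,0,0]],
    [[0,0,0],[0,0,0]],
    [[0,0,0],[0,0,0]],
    [[0,0,0],[0,0,0]]
  ],
  "claw": 0.2,
  "newtons": 12
}}

```text
t: 33.9
tool_pos: [0.4979, -0.1542, 0.1949]
orientation: [-2.443, -1.975, 0.0]
force: [-0.5, -0.1, 0.4]
opening: 0.0321
gripper_force: 12.0
```

Emit:
{"name": "apply_moves", "arguments": {
  "series": [
    [[0,0,-10],[0,0,0]],
    [[0,0,-30],[0,0,0]],
    [[0,0,-40],[0,0,0]],
    [[-36,0,-20],[0,0,0]],
    [[-36,0,-20],[0,0,0]],
    [[-36,0,-10],[0,0,0]],
    [[-36,0,0],[0,0,0]],
    [[-36,0,0],[0,0,0]],
    [[-36,0,0],[0,0,0]],
    [[0,0,0],[0,0,0]],
    [[0,0,0],[0,0,0]],
    [[0,0,0],[0,0,0]]
  ]
}}

```text
t: 34.9
tool_pos: [0.4526, -0.3652, 0.3252]
orientation: [-2.443, -1.974, -0.001]
force: [-0.3, -0.2, -0.2]
opening: 0.0321
gripper_force: 12.0
```

```bash
python3 - <<'E'
from h import *
plan([.492,-.287,.30],-12)
c,im,d=grab('wrist'); cv2.imwrite('pics/w7.png',im); np.savez('pics/w7.npz',im=im,d=d,**{k:np.array(v) for k,v in c.items()})
s=toolaxis_at(); print('axis',s)
p=proj(c,[.492,-.287,.012]).astype(int); print(p)
P=[];U=[]
for v in range(max(0,p[1]-70),min(384,p[1]+70)):
    for u in range(p[0]-70,p[0]+70):
        if d[v,u]>0: P.append(depthpt(c,u,v,d[v,u])); U.append((u,v))
P=np.array(P);U=np.array(U)
t=(P[:,2]>.030)&(P[:,2]<.042)&(np.hypot(P[:,0]-.492,P[:,1]+.287)<.02)
print('peg top',t.sum(),np.median(P[t],0)); r=cv2.minEnclosingCircle(U[P[:,2].searchsorted(9) if 0 else t].astype(np.int32)); print(r,onz(c,*r[0],.036))
hsv=cv2.cvtColor(im,cv2.COLOR_BGR2HSV); w=cv2.inRange(hsv,(0,0,140),(180,60,255))
n,l,st,ce=cv2.connectedComponentsWithStats(w); i=l[p[1]-25:p[1]+25,p[0]-25:p[0]+25]; i=np.bincount(i[i>0]).argmax()
k=cv2.findContours((l==i).astype(np.uint8),cv2.RETR_EXTERNAL,2)[0]; k=max(k,key=cv2.contourArea); r=cv2.minAreaRect(k)
b=np.array([onz(c,*q,.012)[:2] for q in cv2.boxPoints(r)]); print('block',b.mean(0),np.linalg.norm(b[1]-b[0]),np.linalg.norm(b[2]-b[1]))
# held ring rim
g=cv2.inRange(hsv,(60,80,20),(95,255,255)); n,l,st,ce=cv2.connectedComponentsWithStats(g); print([ (list(st[j]),ce[j].round(1)) for j in range(1,n) if st[j,4]>60])
E
```

```text
t 34.9 pos [ 0.4526 -0.3652  0.3252] yaw_y -12.13 tilt [ 1.e-04  6.e-04 -1.e+00] F [-0.27 -0.16 -0.16] op 0.0321 gf 12.0
shift(tool mm) [84.7 22.1 25.2] turn z -0.002
axis [ 0.45285951 -0.36451508  0.15811687]
[277 102]
peg top 161 [ 0.4901255  -0.29085586  0.03496243]
((278.26531982421875, 106.48979949951172), 7.28330135345459) [ 0.49020997 -0.29084826  0.036     ]
block [ 0.49215672 -0.2903265 ] 0.0882259923128578 0.0884722184066594
[([np.int32(230), np.int32(207), np.int32(52), np.int32(59), np.int32(2234)], array([255.9, 237.4]))]
```

View pics/w7.png

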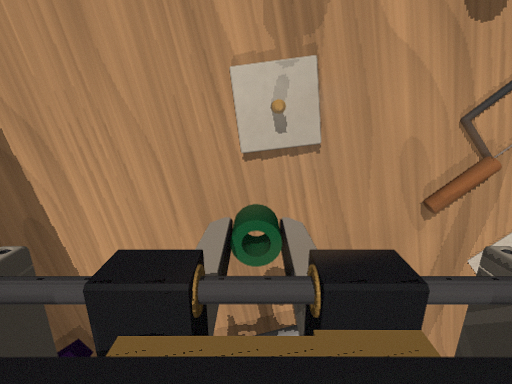

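The wrist view shows the peg at (278,106) on the white block, and the ring held upright with its rim around (256,242). I'll measure how the rim sits relative to the tool axis.

```bash
python3 - <<'E'
from h import *
z=np.load('pics/w7.npz'); c={k:z[k] for k in z.files}; d=z['d']
hsv=cv2.cvtColor(z['im'],cv2.COLOR_BGR2HSV); g=cv2.inRange(hsv,(60,80,20),(95,255,255))
q=np.array([depthpt(c,u,v,d[v,u]) for v in range(200,270) for u in range(225,290) if d[v,u]>0 and g[v,u]])
print(np.percentile(q[:,2],[5,30,50,70,95]))
s=robot.read_state(); Rt=R.from_rotvec(s['orientation']).as_matrix()
t=(q-s['tool_pos'])@Rt*1e3
top=t[(abs(t[:,2]-np.median(t[t[:,2]<172][:,2]))<2)]
h,(r)=cv2.minEnclosingCircle(top[:,:2].astype(np.float32)); print('rim in tool mm',h,r,np.median(top[:,2]),np.ptp(top,0))
A=np.c_[top[:,:2],np.ones(len(top))]; print('slope',np.linalg.lstsq(A,top[:,2],rcond=None)[0])
plan([.4904,-.2907,.25],-12)
E
```

```text
[0.13730252 0.15171108 0.15747283 0.15813036 0.15892453]
rim in tool mm (-1.7552562952041626, -1.0034153461456299) 16.122032165527344 166.979105396206 [31.79588205 31.72876758  3.92209612]
slope [ 1.22018581e-03 -1.20047199e-03  1.67030361e+02]
t 34.95 pos [ 0.4529 -0.3646  0.3251] yaw_y -12.07 tilt [-0.e+00  6.e-04 -1.e+00] F [-1.37 -0.63 -0.42] op 0.0321 gf 12.0
shift(tool mm) [80.1 21.3 75.2] turn z -0.001
```

Emit:
{"name": "apply_moves", "arguments": {
  "series": [
    [[25,7,0],[0,0,0]],
    [[30,8,0],[0,0,0]],
    [[26.8,7.1,10],[0,0,0]],
    [[0,0,25],[0,0,0]],
    [[0,0,25],[0,0,0]],
    [[0,0,15],[0,0,0]],
    [[0,0,5],[0,0,0]],
    [[0,0,0],[0,0,0]],
    [[0,0,0],[0,0,0]],
    [[0,0,0],[0,0,0]]
  ]
}}

```text
t: 35.78
tool_pos: [0.4921, -0.2902, 0.2467]
orientation: [2.441, 1.974, 0.001]
force: [1.1, -0.2, 0.1]
opening: 0.0324
gripper_force: 12.0
```

```bash
python3 - <<'E'
from h import *
s=robot.read_state(); Rt=R.from_rotvec(s['orientation']).as_matrix()
t=np.array([.4527,-.3648,.3252])+Rt@(np.array([81.8,22.1,0])/1e3); t[2]=.236
print(t); plan(t,-12)
c,im,d=grab('side'); p=proj(c,[.4904,-.2907,.04]).astype(int)
cr=im[p[1]-45:p[1]+45,p[0]-60:p[0]+60]; cv2.imwrite('pics/s4.png',cv2.resize(cr,None,fx=6,fy=6,interpolation=cv2.INTER_CUBIC))
E
```

```text
[ 0.49141066 -0.2894267   0.236     ]
t 35.78 pos [ 0.4921 -0.2902  0.2467] yaw_y -12.07 tilt [ 0.0021 -0.0014 -1.    ] F [ 1.13 -0.15  0.12] op 0.0324 gf 12.0
shift(tool mm) [ 0.6 -0.9 10.7] turn z -0.001
```

View pics/s4.png

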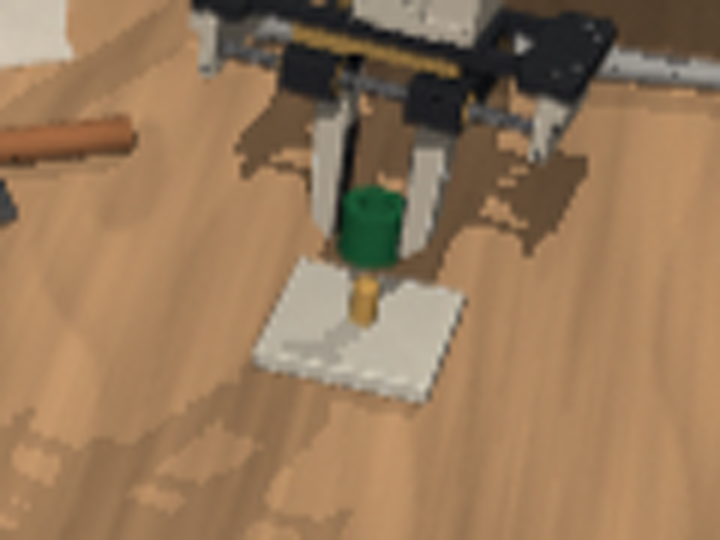

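The crop shows the ring at (372,230) directly above the peg at (366,300). I'll lower it gently.

Emit:
{"name": "apply_moves", "arguments": {
  "series": [
    [[0.6,-0.4,5],[0,0,0]],
    [[0,0,5],[0,0,0]],
    [[0,0,3],[0,0,0]],
    [[0,0,2],[0,0,0]],
    [[0,0,2],[0,0,0]],
    [[0,0,0],[0,0,0]],
    [[0,0,0],[0,0,0]]
  ]
}}

```text
t: 36.42
tool_pos: [0.491, -0.2894, 0.2277]
orientation: [-2.443, -1.975, 0.0]
force: [0.3, -0.1, -0.0]
opening: 0.0322
gripper_force: 12.0
```

Emit:
{"name": "apply_moves", "arguments": {
  "series": [
    [[0,0,2],[0,0,0]],
    [[0,0,2],[0,0,0]],
    [[0,0,2],[0,0,0]],
    [[0,0,0],[0,0,0]]
  ]
}}

```text
t: 36.75
tool_pos: [0.4909, -0.2893, 0.2214]
orientation: [-2.442, -1.975, 0.0]
force: [-0.2, 0.5, -0.8]
opening: 0.0321
gripper_force: 12.0
```

Ring is on the peg with no force. On down to TCP z ≈ 0.207 (block contact).

Emit:
{"name": "apply_moves", "arguments": {
  "series": [
    [[0,0,3],[0,0,0]],
    [[0,0,3],[0,0,0]],
    [[0,0,3],[0,0,0]],
    [[0,0,2],[0,0,0]],
    [[0,0,1],[0,0,0]],
    [[0,0,0],[0,0,0]],
    [[0,0,0],[0,0,0]]
  ]
}}

```text
t: 37.33
tool_pos: [0.4911, -0.2894, 0.2099]
orientation: [-2.443, -1.975, 0.0]
force: [0.9, -0.3, -0.9]
opening: 0.0321
gripper_force: 12.0
```

Emit:
{"name": "apply_moves", "arguments": {
  "series": [
    [[0,0,1],[0,0,0]],
    [[0,0,1],[0,0,0]],
    [[0,0,0.5],[0,0,0]],
    [[0,0,0],[0,0,0]]
  ]
}}

```text
t: 37.67
tool_pos: [0.4911, -0.2894, 0.2073]
orientation: [-2.443, -1.975, 0.0]
force: [-0.4, 0.2, -0.7]
opening: 0.032
gripper_force: 12.0
```

Emit:
{"name": "apply_moves", "arguments": {
  "series": [
    [[0,0,0.5],[0,0,0]],
    [[0,0,0],[0,0,0]],
    [[0,0,0],[0,0,0]]
  ]
}}

```text
t: 37.92
tool_pos: [0.4911, -0.2894, 0.2069]
orientation: [2.443, 1.975, 0.0]
force: [-0.6, 0.3, 0.1]
opening: 0.0321
gripper_force: 12.0
```

Emit:
{"name": "apply_moves", "arguments": {
  "series": [
    [[0,0,0],[0,0,0]],
    [[0,0,0],[0,0,0]],
    [[0,0,0],[0,0,0]],
    [[0,0,0],[0,0,0]],
    [[0,0,0],[0,0,0]]
  ],
  "claw": 0.6
}}

```text
t: 38.33
tool_pos: [0.4912, -0.2894, 0.207]
orientation: [2.443, 1.975, 0.0]
force: [1.0, 0.5, 0.6]
opening: 0.0548
gripper_force: 0.0
```

Emit:
{"name": "apply_moves", "arguments": {
  "series": [
    [[0,0,-10],[0,0,0]],
    [[0,0,-30],[0,0,0]],
    [[0,0,-35],[0,0,0]],
    [[-35,0,-35],[0,0,0]],
    [[-35,0,-10],[0,0,0]],
    [[0,0,0],[0,0,0]],
    [[0,0,0],[0,0,0]],
    [[0,0,0],[0,0,0]]
  ]
}}

```text
t: 39.0
tool_pos: [0.4774, -0.3522, 0.3212]
orientation: [-2.443, -1.973, -0.0]
force: [0.1, 0.3, 0.1]
opening: 0.0555
gripper_force: 0.0
```

```bash
python3 - <<'E'
from h import *
fitring(.4905,-.2905)
plan([.49,-.29,.3])
c,im,d=grab('top'); E=0
hsv=cv2.cvtColor(im,cv2.COLOR_BGR2HSV); g=cv2.inRange(hsv,(60,80,30),(95,255,255))
n,l,st,ce=cv2.connectedComponentsWithStats(g)
for i in range(1,n):
    if st[i,4]>20: print(ce[i].round(1),st[i,4],onz(c,*ce[i],.038).round(3))
c,im,d=grab('side')
def zmax(x,y,z,s=6):
    u,v=proj(c,[x,y,z]).astype(int); P=np.array([depthpt(c,a,b,d[b,a]) for b in range(v-s,v+s+1) for a in range(u-s,u+s+1) if d[b,a]>0])
    k=P[P[:,2]>P[:,2].max()-.003]; print('top',k.mean(0).round(4),P[:,2].max().round(4))
zmax(.4888,.328,.08); zmax(.506,.049,.036); zmax(.4895,-.029,.036); zmax(.4905,-.2905,.038)
E
```

```text
px 256 125
rim n 493 centre 0.4898 -0.2909 z 0.0398 normal [-0.001  0.     1.   ] r 0.01593502197265625
t 39.05 pos [ 0.4774 -0.3516  0.3205] yaw_y -12.09 tilt [-0.0012  0.0016 -1.    ] F [ 0.1  -0.41  0.22] op 0.0559 gf 0.0
shift(tool mm) [62.9 -0.6 20.6]
[246.  216.4] 54 [0.507 0.05  0.038]
[357.7 220.6] 43 [ 0.491 -0.287  0.038]
[272.  221.7] 60 [ 0.49  -0.027  0.038]
top [0.4865 0.3299 0.0858] 0.0881
top [0.5051 0.0486 0.0391] 0.0411
top [ 0.4891 -0.0282  0.0389] 0.0406
top [ 0.4869 -0.2875  0.0417] 0.0436
```

```bash
python3 -c "
from plant import robot
print(robot.close_job())"
```

```text
the job is handed in; nothing more can be done
None
```

I tried the gauge in all three rings in order from the red stop; it passed only the nest-1 ring, which now sits flat on the block over the peg, with the gauge back in its stand, the other two rings still in their nests, and the job handed in at about 39 s (verdict not shown). One hitch: the nest-1 ring tipped in its nest when I withdrew the pin, so I stood it upright on the bench before setting it on the peg.

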